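# Fetch the rear slide carrier from a crowded drip hook

### The job

The blue slide carrier hangs at the back of the crowded hook: re-hang the white and the orange carrier on the spare hook, then take the blue one off and stand it in the green staining dish. Ease the eyes over the upturned hook ends by feel with a light hand (under 12 N), never forcing them, as the spare hook's rod has been knocked a little up or down; keep every carrier upright so that no slide falls out, and do not disturb the bottle, the jar and the slide box.

Things in the scene. Friction and masses are not known exactly. Their poses are not given: they have to be found in the camera images.
- full_stand_root (a point): The full hook: steel rod of 8 mm diameter in a 34 mm boss clamp on a retort stand (upright 12 mm thick, 246 mm tall; base plate 200 x 125 x 12 mm, reaching 170 mm to the tip side). Point: where rod axis and upright axis cross, 200 mm above the bench. The hook points along its -x, roughly to the robot; z up. Rod level. On it, 32 mm apart: white and orange in front (either order), blue at the rear.
- full_stand_tip (a point): Rounded top of the full hook's upturned end, which stands straight up, 8 mm thick, 138 mm out from the upright; this top is 18 mm above the rod axis, 14 mm above the rod's upper side. A carrier's 25 mm high eye clears the 22 mm tall end by only 3 mm: it is raised 14 to 17 mm from hanging (at 17 mm its lower edge meets the rod's underside) and drawn off level along -x.
- spare_stand_root (a point): The spare hook, empty: stand, rod and upturned end just like the full hook's, same point and axes. But its clamp was knocked: the rod tilts up or down by up to 2.6 degrees about this point, so its end is up to 6 mm higher or lower than on the full hook (sideways true). The tilt is not measured: feel for the top of the end. The clamp holds firm under gentle handling.
- white_carrier_center (a point): White plastic carrier with five slides, 0.11 to 0.2 kg, 148 mm tall. Point: its centre, 74 mm above its underside; z up, x through its thickness (along the rod), y across. Basket 26 (x) x 84 (y) mm, 34 tall; above it a bail and a stem 28 wide (y), 6 thick (x). Eye: hole through the stem along x, 16 wide, 25 high, its centre 33.5 mm above the point. Grip tab, 28 wide and high, centre 60 mm above the point.
- orange_carrier_center (a point): Orange carrier, in all else like the white one. Point: its centre, 74 mm above its underside.
- blue_carrier_center (a point): Blue carrier, in all else like the white one. Point: its centre, 74 mm above its underside. Goes into the green dish with its long side along the dish's long side, either way round.
- dish_in (a point): Green open staining dish, loose, 0.5 kg, outside 46 (x) x 104 (y) x 56 mm tall, walls and floor 4 mm, inside 38 x 96 mm. Point: centre of its inner floor, 4 mm above the bench; x short way, y long way, z up.
- stain_bottle: Amber stain bottle, 48 mm diameter, 85 mm tall, loose; origin at the centre of its underside. Not part of the job.
- coplin_jar: White open staining jar, 54 mm diameter, 85 mm tall, loose; origin at the centre of its underside. Not part of the job.
- slide_box: Grey slide box 85 x 55 x 32 mm, loose; origin at the centre of its underside. Not part of the job.

How it is judged:
On the way:
1. the white and the orange carrier hang, released, on the spare hook, with the blue one still hanging on its own hook (x of white_carrier_center in the frame of spare_stand_root between -0.138 and -0.022 m and y of white_carrier_center in the frame of spare_stand_root between -0.02 and 0.02 m and z of white_carrier_center in the frame of spare_stand_root between -0.052 and -0.032 m and angle between each of white_carrier_center, orange_carrier_center, blue_carrier_center's own z axis and vertical below 0.2 rad and x of orange_carrier_center in the frame of spare_stand_root between -0.138 and -0.022 m and y of orange_carrier_center in the frame of spare_stand_root between -0.02 and 0.02 m and z of orange_carrier_center in the frame of spare_stand_root between -0.052 and -0.032 m and x of blue_carrier_center in the frame of full_stand_root between -0.138 and -0.022 m and y of blue_carrier_center in the frame of full_stand_root between -0.02 and 0.02 m and z of blue_carrier_center in the frame of full_stand_root between -0.052 and -0.032 m and contact force between each of white_carrier, orange_carrier and the fingers below 0.1 N), for 0.2 s.
At the end, for the whole second after the job is handed in: The white and the orange carrier hang on the spare hook behind its upturned end (eye round the rod, within 12 degrees of upright); the blue carrier stands upright in the green dish, its underside on the dish floor (within 5 mm, within 7 degrees); all are released and at rest (x of white_carrier_center in the frame of spare_stand_root between -0.138 and -0.022 m and y of white_carrier_center in the frame of spare_stand_root between -0.02 and 0.02 m and z of white_carrier_center in the frame of spare_stand_root between -0.052 and -0.032 m and angle between each of white_carrier_center, orange_carrier_center's own z axis and vertical below 0.2 rad and x of orange_carrier_center in the frame of spare_stand_root between -0.138 and -0.022 m and y of orange_carrier_center in the frame of spare_stand_root between -0.02 and 0.02 m and z of orange_carrier_center in the frame of spare_stand_root between -0.052 and -0.032 m and x of blue_carrier_center in the frame of dish_in between -0.015 and 0.015 m and y of blue_carrier_center in the frame of dish_in between -0.015 and 0.015 m and z of blue_carrier_center in the frame of dish_in between 0.066 and 0.079 m and angle between blue_carrier_center's own z axis and vertical below 0.12 rad and angle between dish_in's own z axis and vertical below 0.1 rad and linear speed of each of white_carrier, orange_carrier, blue_carrier below 0.03 m/s); the robot touches nothing.
It fails at once if a carrier is forced over a hook's upturned end (over 12 N with its stem within 25 mm of the end) ((contact force between white_carrier and full_stand above 12 N and x of white_carrier_center in the frame of full_stand_root between -0.163 and -0.115 m) or (contact force between orange_carrier and full_stand above 12 N and x of orange_carrier_center in the frame of full_stand_root between -0.163 and -0.115 m) or (contact force between blue_carrier and full_stand above 12 N and x of blue_carrier_center in the frame of full_stand_root between -0.163 and -0.115 m) or (contact force between white_carrier and spare_stand above 12 N and x of white_carrier_center in the frame of spare_stand_root between -0.163 and -0.115 m) or (contact force between orange_carrier and spare_stand above 12 N and x of orange_carrier_center in the frame of spare_stand_root between -0.163 and -0.115 m) or (contact force between blue_carrier and spare_stand above 12 N and x of blue_carrier_center in the frame of spare_stand_root between -0.163 and -0.115 m)).
It fails at once if a carrier is banged or pressed hard against a hook or its stand (over 25 N) (contact force between any of white_carrier, orange_carrier, blue_carrier and full_stand above 25 N or contact force between any of white_carrier, orange_carrier, blue_carrier and spare_stand above 25 N).
It fails at once if a carrier is tipped by more than 35 degrees, so that slides fall out (angle between any of white_carrier_center, orange_carrier_center, blue_carrier_center's own z axis and vertical above 0.61 rad).
It fails at once if the bottle, the jar or the slide box is shifted by more than 20 mm or toppled (distance of any of stain_bottle, coplin_jar, slide_box from where it was at the start of the episode above 0.02 m or angle between any of stain_bottle, coplin_jar, slide_box's own z axis and vertical above 0.3 rad).
It also fails if it takes over 72 s, if anything falls off the work surface, if the arm or the gripper's body presses on something with over 40 N, if the wrist force passes 120 N, or if a joint passes its speed limit or range.

### The arm

A 6-joint arm with a two-finger parallel gripper is mounted at the origin on the work surface. World frame = base frame: x ahead of the robot, y to its left, z up, the work surface at z = 0. Lengths are in m, angles in rad, forces in N, time in s.
With the tool pointing down it reaches from about 0.275 to 1 m from the base axis. Payload 8.4 kg.
Tool frame: the origin (TCP) lies at the very end of the fingers, on their centre line; the grasp point (between the pads) lies 19 mm behind it (robot.hold_point_z is the distance from the TCP to the grasp point, in m); x points along the fingers, z is the direction in which the jaws open and shut, and the axes are right-handed (so a half turn about x gives the same grasp; the last joint's range is limited). The gripper opens to 85 mm and grips with 20 to 120 N. Pads are 22 mm wide; open, the fingers measure 114 mm over their backs; the gripper's body (76 mm by 85 mm) begins 54 mm behind the grasp point. The pads swing forward as they close: fully open they stand 13 mm farther back than shut.
Start: joints at [1.138, 0.353, 1.633, -0, 1.155, -0.002], TCP at [0.261, 0.568, 0.231] pointing down, gripper open.
Joint ranges: [-2.63, 2.63], [-0.92, 2.1], [0.06, 2.66], [-1.3, 4.44], [0, 2.69], [-3.02, 3.02]. Speed limits (rad/s): [2.22, 2.22, 2.79, 3.14, 3.14, 3.14].

### API

Orientations are given as [roll, pitch, yaw] about the fixed x, y, z axes, in that order (R = Rz(yaw) Ry(pitch) Rx(roll)).
In Python, from bench import robot gives the robot as it stands.
- The arm moves only by the tool arm_command, never from a script. Its arguments are lists of equal length, an entry for each row: "slide": the shift along the tool's x, y, z in m, a list of three; "delta_rot": the turn, a rotation vector about the tool's x, y, z in degrees, a list of three. A call has exactly 8 rows; each row shifts and turns the pose as measured when the row begins, along the tool's axes as they then stand; what a row does not reach is not made up. A row lasts 1/12 s, in which the tool goes at most 41.7 mm and 7.16 degrees, less where a joint would pass 70% of its speed; a pose out of reach is approached as far as the arm can. A call with a gripper value outside its range is refused whole. "gripper" is the opening, from 0 (shut) to 1 (fully open), set as the call begins (left out, the last holds). The fingers move at their own pace and stop on an object; "grip_force" is the grip in N (left out, the last holds). Time passes only in rows, so rows that do not move let the fingers close, or fill a call up. It gives the time, the measured TCP pose, the force and the opening at its end, in the units of the state.
- robot.sense(): the state, without advancing time (a new reading comes with each control period).
- robot.camera(name): name is "scene" or "top" or "wrist"; returns (picture, depth): 480x640x3 uint8, red, green, blue; 480x640 float32, m along the optical axis (not along the pixel's ray), 0 where there is no reading.
- robot.camera_info(name): a dict with "fovy" (degrees; the focal length in pixels is half the picture's height over the tangent of half this angle, whatever the lens; pixels are square), "cx", "cy" (the principal point, pixels), "R" (3x3) and "t" (3): a world point X has camera coordinates R X + t; the wrist camera has in their place "hand_eye" (4x4, takes a point from camera to tool coordinates, whose origin is the TCP and whose axes are the tool frame's). Camera axes: x right, y down, z forward; pixel columns grow to the right and rows downward; lengths in m; the calibration is good to about 2 mm. A picture is of the moment at which its call begins: read the wrist's pose just before it. camera_info takes no time and is no camera call.
- robot.close_job(): hands the job in, once; it reports no verdict.
Trained networks look in the newest picture that a camera, given by its name, has taken for a name from the list of things; names that differ only in an ending like _2 or _b are one class to them, and where a whole thing is asked for, a point or a joint stands for the part that bears it (a point fixed in the world has none). Each returns a list of dicts, best first, with "p" (0 to 1); they miss things now and then, are a little off and sometimes report something else, mostly with a low value. They report only what shows in the picture. A call takes as long as a camera call.
- robot.spot_in(camera, name): "point" ([column, row] in pixels, amid what is visible of it).
- robot.silhouettes(camera, name): "region" (480x640 bool, what is visible of it) and "point" ([column, row] in pixels, amid what is visible of it).
The state is a dict: "clock": time; "q": joint angles; "qd": joint speeds; "effort": joint torques, N m; "ee_pos": TCP position; "ee_rot": TCP orientation; "ft_force": force on the tool from outside, world axes, zero at the start; "torque": the same for the moment, N m; "gripper_width": opening from 0.0 (shut) to 1.0 (fully open).
Only numpy, scipy, OpenCV 4.12 (cv2) and the standard library are available. Lean on these libraries where they do the work, as an engineer would, in place of code of your own. Each camera call takes 0.05 s, during which the arm holds its last target. There are 200 camera calls.

## Working session

There is one attempt and no reset: what is moved stays moved. The work goes in short steps, Python scripts to look and compute and a tool call to move; the robot and the scene stay as the last step left them, time stands still between calls to the robot, and variables do not carry over. Pictures are saved under pics/ and viewed, about 8 in all and at most 12, crops included, and the job is handed in when it is done.

Besides the shell and the picture viewer there is one more tool, called as name(argument=value, ...), one argument or row to a line, values as JSON. arm_command: Moves the arm, as the interface text tells. Its arguments: {"type":"object","properties":{"slide":{"type":"array","items":{"type":"array","items":{"type":"number"}}},"delta_rot":{"type":"array","items":{"type":"array","items":{"type":"number"}}},"gripper":{"type":"number"},"grip_force":{"type":"number"}},"required":["slide","delta_rot"]}

```bash
mkdir -p pics; ls
cat > h.py <<'E'
import numpy as np,cv2
from scipy.spatial.transform import Rotation as Ro
from bench import robot
def K(i): return 240/np.tan(np.radians(i["fovy"])/2)
def w2c():
    s=robot.sense();T=np.eye(4);T[:3,:3]=Ro.from_euler('xyz',s["ee_rot"]).as_matrix();T[:3,3]=s["ee_pos"];return T
def shot(c):
    T=w2c();im,d=robot.camera(c);i=robot.camera_info(c);f=K(i)
    v,u=np.mgrid[:480,:640];P=np.stack([(u-i["cx"])/f*d,(v-i["cy"])/f*d,d],-1)
    if "R" in i: P=(P-np.array(i["t"]))@np.array(i["R"])
    else:
        H=T@np.array(i["hand_eye"]);P=P@H[:3,:3].T+H[:3,3]
    return im,d,P
def save(n,im): cv2.imwrite(f"pics/{n}.png",im[...,::-1])
E
python3 - <<'E'
from h import *
print(robot.sense())
for c in("scene","top"):
    i=robot.camera_info(c);print(c,i["fovy"],(-np.array(i["R"]).T@i["t"]).round(3))
    im,d,P=shot(c)
    save(c,im)
    for n in"full_stand_root full_stand_tip spare_stand_root white_carrier_center orange_carrier_center blue_carrier_center dish_in stain_bottle coplin_jar slide_box".split():
        try: r=robot.silhouettes(c,n)
        except Exception as e: print(n,e);continue
        for q in r[:2]:
            m=q["region"]&(d>0);X=P[m]
            if len(X): print(n,round(q["p"],2),np.round(q["point"]),m.sum(),"med",np.median(X,0).round(3),"lo",np.percentile(X,3,axis=0).round(3),"hi",np.percentile(X,97,axis=0).round(3))
E
```

```text
pics
{'clock': 0.0, 'q': array([ 1.13761952e+00,  3.53668553e-01,  1.63414552e+00, -1.59299331e-05,
        1.15519161e+00, -2.37919906e-03]), 'qd': array([ 0.00083645, -0.00044023, -0.00141784, -0.00153647,  0.00062351,
        0.00107095]), 'effort': array([ 2.52033613e-03, -6.05252194e+01, -3.42070198e+01,  1.76891635e-04,
        9.26293375e-03,  3.71538704e-05]), 'ee_pos': array([0.26078794, 0.567462  , 0.23054406]), 'ee_rot': array([-3.13366472,  1.56938323, -1.99365956]), 'ft_force': array([ 0.47239665, -0.21856565, -0.23566546]), 'torque': array([ 0.05002457,  0.01364517, -0.04889085]), 'gripper_width': 1.0000879221395649}
scene 43.89561752404599 [ 1.301 -0.713  1.116]
full_stand_root 0.55 [386. 239.] 2561 med [0.623 0.214 0.014] lo [0.494 0.163 0.007] hi [0.681 0.277 0.217]
full_stand_tip 0.78 [388. 237.] 2473 med [0.623 0.214 0.014] lo [0.494 0.163 0.007] hi [0.682 0.276 0.218]
spare_stand_root 0.71 [256. 325.] 4247 med [ 0.597 -0.223  0.013] lo [ 0.484 -0.277  0.008] hi [ 0.67  -0.158  0.217]
white_carrier_center 0.92 [378. 200.] 494 med [0.576 0.226 0.123] lo [0.443 0.193
[... 1847 characters left out ...]
7 med [0.464 0.018 0.006] lo [ 0.443 -0.034 -0.001] hi [0.486 0.066 0.059]
dish_in 0.32 [238. 240.] 2966 med [0.588 0.214 0.013] lo [0.489 0.164 0.006] hi [0.671 0.298 0.218]
stain_bottle 0.88 [320. 189.] 368 med [0.707 0.012 0.059] lo [ 0.69  -0.009  0.017] hi [0.731 0.032 0.088]
stain_bottle 0.28 [213. 259.] 394 med [0.542 0.235 0.112] lo [0.527 0.203 0.084] hi [0.56  0.283 0.232]
coplin_jar 0.81 [160. 311.] 501 med [0.421 0.383 0.053] lo [0.4   0.347 0.003] hi [0.441 0.395 0.087]
coplin_jar 0.63 [221. 227.] 468 med [0.605 0.22  0.112] lo [0.588 0.187 0.081] hi [0.628 0.268 0.232]
slide_box 0.81 [500. 319.] 1001 med [ 0.422 -0.415  0.032] lo [ 0.382 -0.449  0.005] hi [ 0.463 -0.385  0.037]
```

Run:
```python
from h import *
for c in("top","scene"):
    im,d,P=shot(c)
    if c=="top":
        np.savez("top.npz",im=im,P=P)
        save("topc",cv2.resize(im[130:380,100:560],None,fx=1.7,fy=1.7,interpolation=cv2.INTER_CUBIC))
    else: save("scenec",cv2.resize(im[120:420,100:500],None,fx=1.9,fy=1.9,interpolation=cv2.INTER_CUBIC))
    for n,(y0,y1) in dict(full=(.1,.33),spare=(-.33,-.1)).items():
        m=(P[...,1]>y0)&(P[...,1]<y1)&(P[...,0]>.46)&(P[...,0]<.72)
        b=m&(P[...,2]>.006)&(P[...,2]<.018)
        r=cv2.minAreaRect(P[b][:,:2].astype(np.float32)*1000);print(c,n,"base rect",r)
        for lo,hi in((.19,.225),(.225,.236),(.239,.252)):
            X=P[m&(P[...,2]>lo)&(P[...,2]<hi)]
            print(lo,len(X),X.mean(0).round(4) if len(X) else 0)
        t=m&(P[...,2]>.19)
        v,u=np.nonzero(t)
        for a,bb in zip(P[t][::3].round(3),im[t][::3]): 
            if c=="top" and n=="spare": print(a,end=" ")
    for nm,f in dict(w=lambda i:(i.min(-1)>120),o=lambda i:(i[...,0]>i[...,2]+70),b=lambda i:(i[...,2]>i[...,0]+50)).items():
        mm=f(im.astype(int))&(P[...,2]>.222)&(P[...,2]<.238)&(P[...,1]>.1)&(P[...,1]<.33)
        X=P[mm]
        if len(X): print(c,nm,len(X),X.mean(0).round(4),X.min(0).round(3),X.max(0).round(3))
    X=P[(P[...,2]>.05)&(P[...,2]<.064)&(P[...,0]>.4)&(P[...,0]<.53)&(abs(P[...,1]-.015)<.09)]
    print("dish",len(X),cv2.minAreaRect(X[:,:2].astype(np.float32)*1000),X[:,2].mean())
```

```text
top full base rect ((590.2677612304688, 215.70050048828125), (257.9567565917969, 227.80836486816406), 0.009075296111404896)
0.19 510 [0.6135 0.2276 0.2083]
0.225 130 [0.5823 0.2328 0.2311]
0.239 30 [0.6514 0.2164 0.2454]
top spare base rect ((590.7545166015625, -214.21728515625), (258.3046875, 227.46755981445312), 0.017064759507775307)
0.19 499 [ 0.6054 -0.2129  0.2073]
0.225 9 [ 0.6407 -0.2181  0.2302]
0.239 30 [ 0.6428 -0.2215  0.2455]
[ 0.661 -0.215  0.216] [ 0.659 -0.215  0.215] [ 0.659 -0.221  0.217] [ 0.659 -0.228  0.213] [ 0.658 -0.21   0.208] [ 0.657 -0.215  0.216] [ 0.656 -0.221  0.22 ] [ 0.657 -0.227  0.217] [ 0.656 -0.233  0.22 ] [ 0.654 -0.213  0.218] [ 0.655 -0.22   0.212] [ 0.654 -0.225  0.218] [ 0.655 -0.231  0.217] [ 0.654 -0.186  0.204] [ 0.654 -0.192  0.205] [ 0.653 -0.211  0.215] [ 0.653 -0.217  0.215] [ 0.652 -0.223  0.218] [ 0.648 -0.224  0.246] [ 0.653 -0.236  0.216] [ 0.651 -0.19   0.208] [ 0.652 -0.211  0.207] [ 0.65  -0.215  0.219] [ 0.646 -0.217  0.241] [ 0.646 -0.222  0.247] [ 0.65  -0.233  0.218] [ 0.649 -0.188  0.209] [ 0.65  -0.195  0.205] [ 0.648 -0.211
[... 3932 characters left out ...]
.619638204574585)
0.19 568 [0.6115 0.2255 0.2091]
0.225 126 [0.59   0.2305 0.2304]
0.239 23 [0.6533 0.2155 0.2449]
scene spare base rect ((589.4412231445312, -216.24386596679688), (258.2342834472656, 226.18601989746094), 0.2036609798669815)
0.19 494 [ 0.6186 -0.2185  0.2069]
0.225 22 [ 0.6474 -0.2244  0.2314]
0.239 31 [ 0.6447 -0.2232  0.2457]
scene w 65 [0.6028 0.2261 0.2294] [0.571 0.207 0.222] [0.665 0.247 0.238]
scene o 41 [0.5451 0.2413 0.2291] [0.539 0.229 0.222] [0.551 0.258 0.236]
scene b 42 [0.6083 0.225  0.2291] [0.602 0.208 0.223] [0.614 0.243 0.237]
dish 245 ((464.3588562011719, 15.971199035644531), (50.57878494262695, 108.46741485595703), 0.39560550451278687) 0.05496682344890175
```

View pics/topc.png

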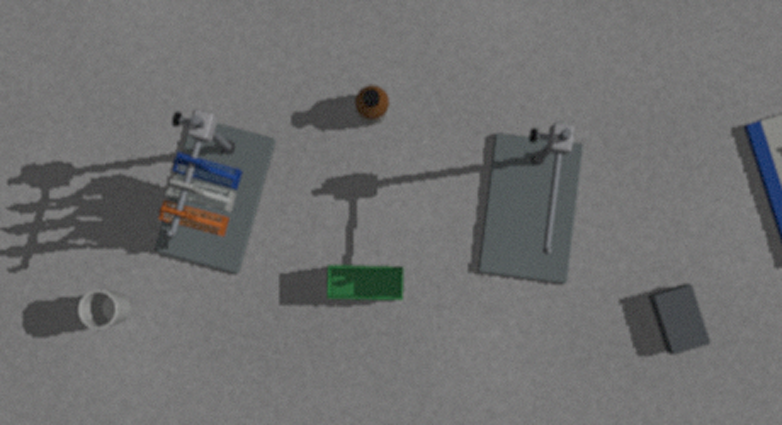

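View pics/scenec.png

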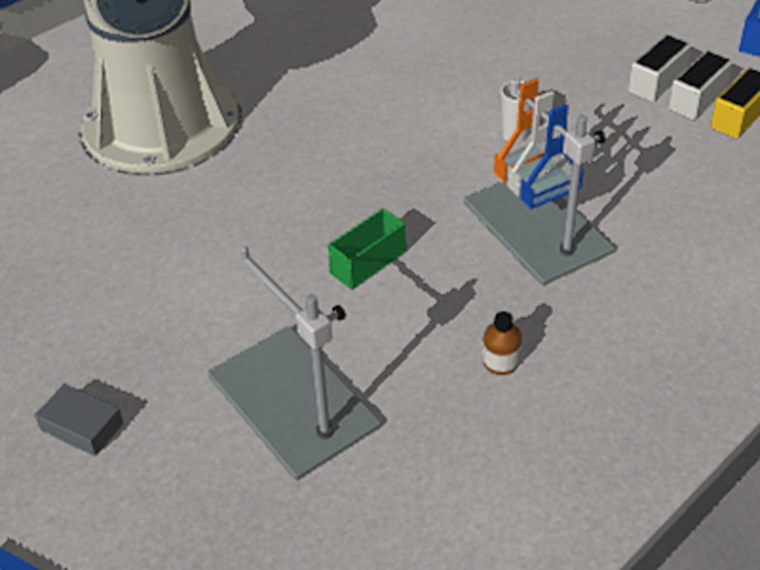

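```bash
cat >> h.py <<'E'
def Rt(yaw): # tool down, jaw(z) along world dir (sin,cos) of frame yaw -> stand's y axis
    y=np.array([-np.sin(yaw),np.cos(yaw),0]);x=np.array([0,0,-1.]);return np.stack([x,np.cross(y,x),y],1)
def go(pos,yaw,flip=None):
    "print tool-frame slide (mm) and rotvec(deg) to TCP pos, stand yaw rad"
    T=w2c();best=None
    for s in(0,np.pi):
        R=Rt(yaw+s);rv=Ro.from_matrix(T[:3,:3].T@R).as_rotvec()
        if best is None or np.linalg.norm(rv)<np.linalg.norm(best): best=rv
    print("TCP",T[:3,3].round(4),"slide mm",(1e3*T[:3,:3].T@(np.array(pos)-T[:3,3])).round(1),"rot",np.degrees(best).round(2))
E
python3 - <<'E'
from h import *
i=robot.camera_info("wrist");print(i["fovy"],np.array(i["hand_eye"]).round(3));print(w2c().round(3))
z=np.load("top.npz");P=z["P"];im=z["im"].astype(int)
X=P[(P[...,2]>.19)&(P[...,2]<.209)&(P[...,0]>.512)&(P[...,0]<.622)&(abs(P[...,1]+.213)<.02)]
print(len(X),"y fit",np.polyfit(X[:,0],X[:,1],1),"z fit",np.polyfit(X[:,0]-.644,X[:,2],1))
for y0 in(.215,-.215):
    m=(P[...,2]>.006)&(P[...,2]<.018)&(P[...,0]>.45)&(P[...,0]<.71)&(abs(P[...,1]-y0)<.11)
    m=cv2.morphologyEx(m.astype(np.uint8),cv2.MORPH_OPEN,np.ones((7,7)))>0
    print(cv2.minAreaRect(P[m][:,:2].astype(np.float32)*1000))
go([.53,.235,.33],np.radians(-15))
E
```

```text
67.30161482372702 [[ 0.001 -0.324  0.946 -0.142]
 [ 0.002 -0.946 -0.324  0.084]
 [ 1.     0.002  0.     0.   ]
 [ 0.     0.     0.     1.   ]]
[[ 0.    -0.909  0.418  0.261]
 [ 0.     0.418  0.909  0.568]
 [-1.    -0.     0.     0.231]
 [ 0.     0.     0.     1.   ]]
204 y fit [-0.11450613 -0.14803822] z fit [0.02901657 0.2036671 ]
((581.1795043945312, 222.3334197998047), (100.48405456542969, 199.5855712890625), 75.87994384765625)
((573.498046875, -214.37477111816406), (125.61569213867188, 198.07769775390625), 82.76371765136719)
TCP [0.261  0.5679 0.2313] slide mm [ -98.7 -383.4 -190.2] rot [-9.68  0.    0.  ]
```

arm_command(
  slide=[
    [-12,-24,-12],
    [-12,-24,-12],
    [-8,-24,-12],
    [-6,-24,-12],
    [-6,-24,-12],
    [-6,-24,-12],
    [-6,-24,-12],
    [-6,-24,-12],
  ],
  delta_rot=[
    [-0.6,0,0],
    [-0.6,0,0],
    [-0.6,0,0],
    [-0.6,0,0],
    [-0.6,0,0],
    [-0.6,0,0],
    [-0.6,0,0],
    [-0.6,0,0],
  ],
)

```text
clock: 1.87
ee_pos: [0.4733, 0.3269, 0.3232]
ee_rot: [2.092, 1.569, -2.952]
ft_force: [0.0, 0.5, -0.2]
gripper_width: 1.001
```

Run:
```python
from h import *
go([.53,.235,.33],np.radians(-14.5))
im,d,P=shot("wrist");save("w1",im)
```

```text
TCP [0.4733 0.3269 0.3232] slide mm [ -6.9 -83.6 -68.4] rot [-4.52 -0.04 -0.08]
```

View pics/w1.png

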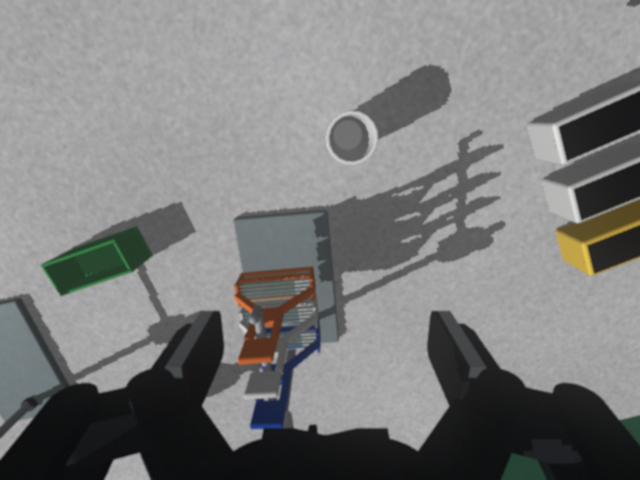

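```bash
cat >> h.py <<'E'
def tabs(c="wrist",zmin=.206,box=(.48,.68,.1,.33)):
    im,d,P=shot(c);i=im.astype(int)
    B=(P[...,2]>zmin)&(P[...,2]<zmin+.05)&(P[...,0]>box[0])&(P[...,0]<box[1])&(P[...,1]>box[2])&(P[...,1]<box[3])
    for n,m in dict(w=(i.max(-1)-i.min(-1)<25)&(i.min(-1)>125),o=i[...,0]>i[...,2]+60,b=i[...,2]>i[...,0]+45).items():
        m=cv2.morphologyEx((m&B).astype(np.uint8),cv2.MORPH_OPEN,np.ones((3,3)))>0
        X=P[m]
        if len(X)>8:
            c_,s,a=cv2.minAreaRect(X[:,:2].astype(np.float32)*1000)
            print(n,len(X),"mean",X.mean(0).round(4),"rect",np.round(c_,1),np.round(s,1),round(a,1),"ztop",np.percentile(X[:,2],98).round(4))
    return im,d,P
E
python3 - <<'E'
from h import *
im,d,P=tabs()
m=(P[...,2]>.207)&(P[...,2]<.225)&(P[...,0]>.49)&(P[...,0]<.535)&(P[...,1]>.2)&(P[...,1]<.29)&(im[...,0].astype(int)<im[...,2]+40)
X=P[m];print("tip?",len(X),X.mean(0).round(4),X.min(0).round(3),X.max(0).round(3))
E
```

```text
w 162 mean [0.5727 0.2365 0.2293] rect [551.8 247.2] [25.1 65.4] 66.3 ztop 0.2316
o 212 mean [0.5447 0.245  0.2304] rect [544.8 244.4] [25.7  6.3] 76.2 ztop 0.2318
b 184 mean [0.6079 0.2284 0.2303] rect [608.5 228.1] [25.6  6.9] 75.0 ztop 0.2317
tip? 107 [0.518  0.2523 0.2137] [0.515 0.247 0.208] [0.522 0.255 0.218]
```

Run:
```python
from h import *
go([.47,-.206,.30],np.radians(-6.8))
print(w2c().round(3))
```

```text
TCP [0.4763 0.3251 0.3242] slide mm [  24.4 -169.6 -503.3] rot [-12.51  -0.     0.1 ]
[[ 0.002 -0.944  0.331  0.476]
 [-0.     0.331  0.944  0.325]
 [-1.    -0.002  0.     0.324]
 [ 0.     0.     0.     1.   ]]
```

arm_command(
  slide=[
    [0.0015,-0.009,-0.034],
    [0.0015,-0.009,-0.034],
    [0.0015,-0.009,-0.034],
    [0.0015,-0.009,-0.034],
    [0.0015,-0.009,-0.034],
    [0.0015,-0.009,-0.034],
    [0.0015,-0.009,-0.034],
    [0.0015,-0.009,-0.034],
  ],
  delta_rot=[
    [-0.8,0,0],
    [-0.8,0,0],
    [-0.8,0,0],
    [-0.8,0,0],
    [-0.8,0,0],
    [-0.8,0,0],
    [-0.8,0,0],
    [-0.8,0,0],
  ],
  gripper=0,
  grip_force=30,
)

```text
clock: 2.63
ee_pos: [0.4662, 0.0416, 0.3101]
ee_rot: [-0.294, 1.565, 1.06]
ft_force: [2.0, 0.2, -0.4]
gripper_width: -0.002
```

arm_command(
  slide=[
    [0.0015,-0.005,-0.034],
    [0.0015,-0.005,-0.034],
    [0.0015,-0.005,-0.034],
    [0.0015,-0.005,-0.034],
    [0.0015,-0.005,-0.034],
    [0.0015,-0.005,-0.034],
    [0.0015,-0.005,-0.034],
    [0.0,0,0],
  ],
  delta_rot=[
    [-0.8,0,0],
    [-0.8,0,0],
    [-0.8,0,0],
    [-0.8,0,0],
    [-0.8,0,0],
    [-0.8,0,0],
    [-0.8,0,0],
    [0,0,0],
  ],
)

```text
clock: 3.3
ee_pos: [0.4573, -0.2096, 0.2974]
ee_rot: [-0.706, 1.564, 0.752]
ft_force: [-0.5, -0.3, 1.2]
gripper_width: 0.006
```

Run:
```python
from h import *
im,d,P=shot("wrist");save("w2",im)
B=(P[...,2]>.185)&(P[...,2]<.25)&(P[...,0]>.48)&(P[...,0]<.64)&(P[...,1]>-.25)&(P[...,1]<-.16)
X=P[B]
for a in np.arange(.49,.64,.01):
    Y=X[(X[:,0]>=a)&(X[:,0]<a+.01)]
    if len(Y)>5: print(round(a,3),len(Y),Y.mean(0).round(4),np.percentile(Y[:,2],95).round(4))
Y=X[X[:,0]<.515]; print("tip",Y[Y[:,2]>np.percentile(Y[:,2],60)].mean(0))
go([.506,-.206,.25],np.radians(-6.8))
```

```text
0.6 10 [ 0.605  -0.2204  0.1997] 0.2004
0.61 16 [ 0.6151 -0.2211  0.2007] 0.2018
0.62 213 [ 0.6266 -0.2269  0.1959] 0.2031Traceback (most recent call last):
  File "<stdin>", line 8, in <module>
    return _quantile_unchecked(
        a, q, axis, out, overwrite_input, method, keepdims, weights)
    return _ureduce(a,
                    func=_quantile_ureduce_func,
    ...<5 lines>...
                    overwrite_input=overwrite_input,
                    method=method)
    r = func(a, **kwargs)
    result = _quantile(arr,
                       quantiles=q,
    ...<2 lines>...
                       out=out,
                       weights=wgt)
    slices_having_nans = np.isnan(arr[-1, ...])
                                  ~~~^^^^^^^^^
IndexError: index -1 is out of bounds for axis 0 with size 0
```

View pics/w2.png

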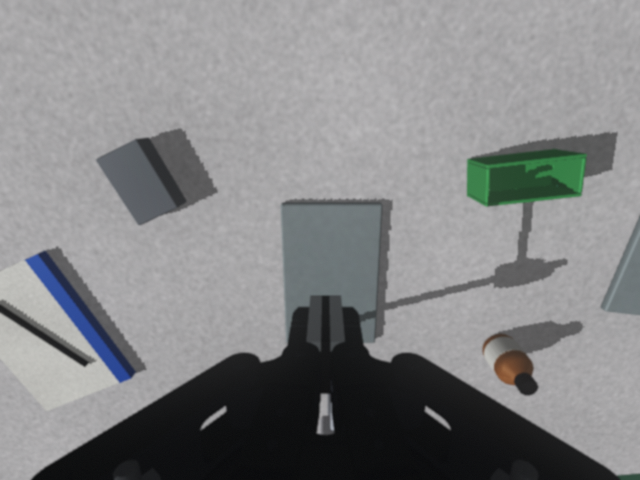

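Run:
```python
from h import *
go([.506,-.207,.235],np.radians(-6.8))
```

```text
TCP [ 0.4571 -0.2074  0.2973] slide mm [ 62.5 -48.3   5.5] rot [0.23 0.41 0.23]
```

arm_command(
  slide=[
    [0,-0.024,0.003],
    [0,-0.024,0.003],
    [0.016,0,0],
    [0.016,0,0],
    [0.016,0,0],
    [0.016,0,0],
    [0,0,0],
    [0,0,0],
  ],
  delta_rot=[
    [0.2,0.4,0.2],
    [0,0,0],
    [0,0,0],
    [0,0,0],
    [0,0,0],
    [0,0,0],
    [0,0,0],
    [0,0,0],
  ],
)

```text
clock: 4.02
ee_pos: [0.5091, -0.1958, 0.2313]
ee_rot: [-0.076, 1.566, 1.376]
ft_force: [0.4, 0.0, 0.6]
gripper_width: 0.003
```

Run:
```python
from h import *
go([.506,-.207,.222],np.radians(-6.8));print(robot.sense()["ft_force"])
im,d,P=tabs("top",.206,(.48,.68,-.3,-.1))
```

```text
TCP [ 0.5091 -0.1958  0.2313] slide mm [  9.3   1.7 -11.5] rot [0.01 0.28 0.02]
[0.41452502 0.04571162 0.5824035 ]
w 33 mean [ 0.6401 -0.225   0.2169] rect [ 644.3 -224.7] [31.  11.7] 10.7 ztop 0.2198
```

arm_command(
  slide=[
    [0,0.002,-0.0115],
    [0,0,0],
    [0.006,0,0],
    [0.002,0,0],
    [0.002,0,0],
    [0.001,0,0],
    [0.001,0,0],
    [0,0,0],
  ],
  delta_rot=[
    [0,0.3,0],
    [0,0,0],
    [0,0,0],
    [0,0,0],
    [0,0,0],
    [0,0,0],
    [0,0,0],
    [0,0,0],
  ],
)

```text
clock: 4.73
ee_pos: [0.5069, -0.2081, 0.2223]
ee_rot: [-1.93, 1.564, -0.478]
ft_force: [-0.8, -0.6, -0.2]
gripper_width: -0.002
```

arm_command(
  slide=[
    [0.001,0,0],
    [0.001,0,0],
    [0.001,0,0],
    [0.001,0,0],
    [0.001,0,0],
    [0,0,0],
    [0,0,0],
    [0,0,0],
  ],
  delta_rot=[
    [0,0,0],
    [0,0,0],
    [0,0,0],
    [0,0,0],
    [0,0,0],
    [0,0,0],
    [0,0,0],
    [0,0,0],
  ],
)

```text
clock: 5.4
ee_pos: [0.507, -0.208, 0.2167]
ee_rot: [-1.922, 1.565, -0.47]
ft_force: [0.6, 0.0, 0.2]
gripper_width: 0.0
```

arm_command(
  slide=[
    [0.001,0,0],
    [0.001,0,0],
    [0.0005,0,0],
    [0,0,0],
    [0,0,0],
    [0,0,0],
    [0,0,0],
    [0,0,0],
  ],
  delta_rot=[
    [0,0,0],
    [0,0,0],
    [0,0,0],
    [0,0,0],
    [0,0,0],
    [0,0,0],
    [0,0,0],
    [0,0,0],
  ],
)

```text
clock: 6.07
ee_pos: [0.5072, -0.2081, 0.2143]
ee_rot: [-1.918, 1.564, -0.466]
ft_force: [-0.6, -0.2, -0.2]
gripper_width: -0.001
```

arm_command(
  slide=[
    [0.0005,0,0],
    [0.0005,0,0],
    [0.0005,0,0],
    [0,0,0],
    [0,0,0],
    [0,0,0],
    [0,0,0],
    [0,0,0],
  ],
  delta_rot=[
    [0,0,0],
    [0,0,0],
    [0,0,0],
    [0,0,0],
    [0,0,0],
    [0,0,0],
    [0,0,0],
    [0,0,0],
  ],
)

```text
clock: 6.73
ee_pos: [0.5073, -0.2081, 0.214]
ee_rot: [-1.909, 1.564, -0.457]
ft_force: [0.1, -0.2, 1.8]
gripper_width: -0.003
```

arm_command(
  slide=[
    [0,0,0],
    [0,0,0],
    [0,0,0],
    [0,0,0],
    [0,0,0],
    [0.0006,0,0],
    [0.0006,0,0],
    [0.0006,0,0],
  ],
  delta_rot=[
    [0,0,0],
    [0,0,0],
    [0,0,0],
    [0,0,0],
    [0,0,0],
    [0,0,0],
    [0,0,0],
    [0,0,0],
  ],
)

```text
clock: 7.4
ee_pos: [0.5074, -0.2082, 0.2135]
ee_rot: [-1.897, 1.563, -0.445]
ft_force: [-4.1, 2.4, 10.1]
gripper_width: -0.002
```

arm_command(
  slide=[
    [-0.03,0,0],
    [-0.03,0,0.02],
    [-0.01,0,0.035],
    [0,0,0.035],
    [0,0,0.035],
    [0,0,0.035],
    [0,0,0.035],
    [0,0,0.035],
  ],
  delta_rot=[
    [0,0,0],
    [0,0,0],
    [0.6,0,0],
    [0.6,0,0],
    [0.6,0,0],
    [0.6,0,0],
    [0.6,0,0],
    [0.6,0,0],
  ],
  gripper=1,
)

```text
clock: 8.07
ee_pos: [0.5412, 0.0222, 0.2857]
ee_rot: [-1.813, 1.56, -0.436]
ft_force: [1.3, 0.0, -0.6]
gripper_width: 1.001
```

Run:
```python
from h import *
go([.545,.2445,.27],np.radians(-14.8))
```

```text
TCP [0.5412 0.0222 0.2857] slide mm [ 14.7  39.2 218.9] rot [ 3.68 -0.12  0.58]
```

arm_command(
  slide=[
    [0.002,0.005,0.031],
    [0.002,0.005,0.031],
    [0.002,0.005,0.031],
    [0.002,0.006,0.031],
    [0.002,0.006,0.031],
    [0.002,0.006,0.031],
    [0.002,0.006,0.03],
    [0,0,0],
  ],
  delta_rot=[
    [0.6,0,0.1],
    [0.6,0,0.1],
    [0.6,0,0.1],
    [0.6,0,0.1],
    [0.6,0,0.1],
    [0.6,0,0.1],
    [0,0,0],
    [0,0,0],
  ],
)

```text
clock: 8.73
ee_pos: [0.5516, 0.259, 0.2688]
ee_rot: [-1.086, 1.57, 0.228]
ft_force: [-1.2, 0.0, 0.2]
gripper_width: 0.998
```

Run:
```python
from h import *
im,d,P=tabs()
go([.545,.2445,.25],np.radians(-14.8));print(robot.sense()["ft_force"])
```

```text
w 1088 mean [0.62   0.2238 0.2201] rect [592.3 231.3] [ 26.1 155.5] 74.9 ztop 0.2315
o 472 mean [0.5446 0.2444 0.2304] rect [544.9 244.1] [27.2  6.2] 77.4 ztop 0.2318
b 354 mean [0.6079 0.2277 0.2304] rect [608.1 227.8] [26.3  6.3] 77.5 ztop 0.2317
TCP [0.5514 0.2569 0.2688] slide mm [ 18.8   3.1 -13.6] rot [ 0.1  -0.06  0.05]
[0.22402002 0.40638962 0.13423796]
```

arm_command(
  slide=[
    [0,0.003,-0.0135],
    [0,0,0],
    [0.012,0,0],
    [0.012,0,0],
    [0.012,0,0],
    [0.012,0,0],
    [0.006,0,0],
    [0,0,0],
  ],
  delta_rot=[
    [0,0,0],
    [0,0,0],
    [0,0,0],
    [0,0,0],
    [0,0,0],
    [0,0,0],
    [0,0,0],
    [0,0,0],
  ],
)

```text
clock: 9.45
ee_pos: [0.5437, 0.236, 0.2084]
ee_rot: [-3.018, 1.567, -1.71]
ft_force: [0.3, 0.0, 0.5]
gripper_width: 1.001
```

Run:
```python
from h import *
go([.545,.2445,.199],np.radians(-14.6));print(robot.sense()["ft_force"])
```

```text
TCP [0.5437 0.236  0.2084] slide mm [9.3 1.  8.6] rot [-0.42 -0.21  0.03]
[0.30109455 0.02239898 0.5317455 ]
```

arm_command(
  slide=[
    [0,0.0005,0.004],
    [0,0.0,0.003],
    [0.002,0,0.001],
    [0.004,0,0],
    [0.002,0,0],
    [0.001,0,0],
    [0,0,0],
    [0,0,0],
  ],
  delta_rot=[
    [-0.2,-0.1,0],
    [-0.2,-0.1,0],
    [0,0,0],
    [0,0,0],
    [0,0,0],
    [0,0,0],
    [0,0,0],
    [0,0,0],
  ],
)

```text
clock: 10.12
ee_pos: [0.5464, 0.2444, 0.1994]
ee_rot: [-0.915, 1.568, 0.4]
ft_force: [0.0, 0.6, 1.0]
gripper_width: 0.998
```

Run:
```python
from h import *
go([.545,.2445,.199],np.radians(-14.6));print(robot.sense()["ft_force"])
```

```text
TCP [0.5464 0.2444 0.1994] slide mm [ 0.4  1.4 -0.2] rot [-0.03  0.08  0.11]
[0.0188463  0.6164628  0.98833829]
```

arm_command(
  slide=[
    [0,0,0],
    [0,0,0],
    [0,0,0],
    [0,0,0],
    [0,0,0],
    [0,0,0],
    [0,0,0],
    [0,0,0],
  ],
  delta_rot=[
    [0,0,0],
    [0,0,0],
    [0,0,0],
    [0,0,0],
    [0,0,0],
    [0,0,0],
    [0,0,0],
    [0,0,0],
  ],
  gripper=0,
  grip_force=30,
)

```text
clock: 10.78
ee_pos: [0.5466, 0.2444, 0.2001]
ee_rot: [-0.915, 1.567, 0.4]
ft_force: [-0.6, 0.1, 0.4]
gripper_width: 0.32
```

arm_command(
  slide=[
    [-0.002,0,0],
    [-0.003,0,0],
    [-0.003,0,0],
    [-0.003,0,0],
    [-0.002,0,0],
    [-0.001,0,0],
    [0,0,0],
    [0,0,0],
  ],
  delta_rot=[
    [0,0,0],
    [0,0,0],
    [0,0,0],
    [0,0,0],
    [0,0,0],
    [0,0,0],
    [0,0,0],
    [0,0,0],
  ],
)

```text
clock: 11.45
ee_pos: [0.5461, 0.2441, 0.2151]
ee_rot: [-0.966, 1.569, 0.349]
ft_force: [-0.5, -0.4, -1.3]
gripper_width: 0.32
```

arm_command(
  slide=[
    [-0.0005,0.001,0],
    [0,0.002,0],
    [0,0.003,0],
    [0,0.003,0],
    [0,0.003,0],
    [0,0.002,0],
    [0,0.001,0],
    [0,0,0],
  ],
  delta_rot=[
    [0,0,0],
    [0,0,0],
    [0,0,0],
    [0,0,0],
    [0,0,0],
    [0,0,0],
    [0,0,0],
    [0,0,0],
  ],
)

```text
clock: 12.12
ee_pos: [0.5293, 0.2482, 0.2151]
ee_rot: [-0.903, 1.57, 0.413]
ft_force: [-0.5, 0.0, -1.6]
gripper_width: 0.322
```

Run:
```python
from h import *
go([.518,.2525,.2156],np.radians(-14.7));print(robot.sense()["ft_force"])
im,d,P=tabs()
```

```text
TCP [0.5293 0.2482 0.2151] slide mm [-0.5 12.   1.3] rot [0.07 0.03 0.04]
[-0.52926032  0.03718931 -1.57779296]
w 335 mean [0.5767 0.2352 0.2305] rect [577.  234.8] [25.   4.8] 74.8 ztop 0.2317
o 3471 mean [0.5259 0.2494 0.2347] rect [527.5 248.9] [26.6  6.9] 76.3 ztop 0.2464
```

arm_command(
  slide=[
    [-0.0005,0,0],
    [-0.0005,0.0,0],
    [0,0.002,0],
    [0,0.002,0],
    [0,0.002,0],
    [0,0.002,0],
    [0,0.001,0],
    [0,0,0],
  ],
  delta_rot=[
    [0,0,0],
    [0,0,0],
    [0,0,0],
    [0,0,0],
    [0,0,0],
    [0,0,0],
    [0,0,0],
    [0,0,0],
  ],
)

```text
clock: 12.83
ee_pos: [0.5201, 0.2507, 0.2163]
ee_rot: [-0.941, 1.57, 0.374]
ft_force: [-0.4, 0.5, -1.5]
gripper_width: 0.319
```

arm_command(
  slide=[
    [0,0.002,0],
    [0,0.003,0],
    [0,0.003,0],
    [0,0.003,0],
    [0,0.003,0],
    [0,0.003,0],
    [0,0.003,0],
    [0,0.003,0],
  ],
  delta_rot=[
    [0,0,0],
    [0,0,0],
    [0,0,0],
    [0,0,0],
    [0,0,0],
    [0,0,0],
    [0,0,0],
    [0,0,0],
  ],
)

```text
clock: 13.5
ee_pos: [0.4958, 0.257, 0.2163]
ee_rot: [-0.954, 1.569, 0.361]
ft_force: [-0.2, -0.4, -1.9]
gripper_width: 0.322
```

arm_command(
  slide=[
    [-0.008,0.008,0],
    [-0.008,0.006,-0.012],
    [0,0,-0.025],
    [0,0,-0.033],
    [0,-0.004,-0.033],
    [0,-0.006,-0.033],
    [0,-0.006,-0.033],
    [0,-0.006,-0.033],
  ],
  delta_rot=[
    [0,0,0],
    [-0.6,0,0],
    [-0.6,0,0],
    [-0.6,0,0],
    [-0.6,0,0],
    [-0.6,0,0],
    [-0.6,0,0],
    [-0.6,0,0],
  ],
)

```text
clock: 14.17
ee_pos: [0.4552, 0.06, 0.2365]
ee_rot: [-0.703, 1.564, 0.698]
ft_force: [0.9, -0.4, -1.5]
gripper_width: 0.32
```

Run:
```python
from h import *
go([.462,-.2017,.225],np.radians(-6.8));print(robot.sense()["ft_force"])
```

```text
TCP [0.4552 0.06   0.2365] slide mm [  10.5  -50.9 -256.8] rot [-2.94  0.28  0.25]
[ 0.8611894  -0.3633633  -1.45232545]
```

arm_command(
  slide=[
    [0,-0.006,-0.036],
    [0,-0.006,-0.036],
    [0,-0.006,-0.036],
    [0,-0.006,-0.036],
    [0,-0.006,-0.036],
    [0,-0.006,-0.032],
    [0,-0.005,-0.02],
    [0,-0.003,-0.008],
  ],
  delta_rot=[
    [-0.6,0,0],
    [-0.6,0,0],
    [-0.6,0,0],
    [-0.6,0.1,0.1],
    [-0.4,0.1,0.1],
    [0,0,0],
    [0,0,0],
    [0,0,0],
  ],
)

```text
clock: 14.83
ee_pos: [0.4615, -0.1969, 0.2426]
ee_rot: [-1.615, 1.562, -0.164]
ft_force: [-1.3, 0.4, -1.7]
gripper_width: 0.316
```

Run:
```python
from h import *
im,d,P=tabs("wrist",.206,(.4,.6,-.3,-.1))
save("w3",im)
B=(P[...,2]>.185)&(P[...,2]<.225)&(P[...,0]>.48)&(P[...,0]<.64)&(P[...,1]>-.25)&(P[...,1]<-.16)&(im[...,0].astype(int)<im[...,2]+40)
X=P[B]
for a in np.arange(.49,.63,.01):
    Y=X[(X[:,0]>=a)&(X[:,0]<a+.01)]
    if len(Y)>5: print(round(a,3),len(Y),Y.mean(0).round(4),np.percentile(Y[:,2],95).round(4))
go([.462,-.2017,.225],np.radians(-6.8));print(robot.sense()["ft_force"])
```

```text
o 1565 mean [ 0.4583 -0.1945  0.2303] rect [ 459.9 -196.2] [25.9  7.3] 84.3 ztop 0.2553
0.51 12 [ 0.5197 -0.2074  0.1996] 0.2003
0.52 171 [ 0.5252 -0.208   0.1988] 0.2003
0.53 159 [ 0.5348 -0.2089  0.1992] 0.2005
0.54 159 [ 0.545  -0.2102  0.1994] 0.2008
0.55 148 [ 0.5551 -0.2113  0.1997] 0.201
0.56 145 [ 0.565  -0.2125  0.1999] 0.2014
0.57 82 [ 0.573  -0.2134  0.1999] 0.2013
TCP [ 0.4621 -0.1973  0.2427] slide mm [17.7 -0.3 -4.4] rot [-0.05 -0.05  0.56]
[ 0.59513657 -1.8048775  -1.15039914]
```

View pics/w3.png

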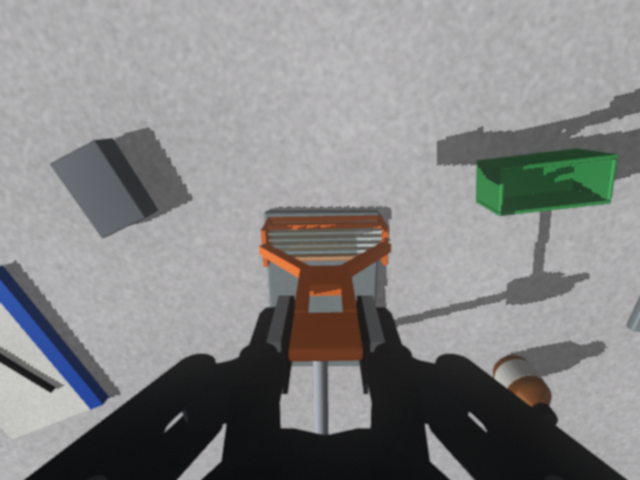

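arm_command(
  slide=[
    [0.003,0,-0.002],
    [0.006,0,-0.002],
    [0.006,0,-0.0005],
    [0.006,0,0],
    [0.005,0,0],
    [0.003,0,0],
    [0.001,0,0],
    [0,0,0],
  ],
  delta_rot=[
    [0,0,0.3],
    [0,0,0.2],
    [0,0,0],
    [0,0,0],
    [0,0,0],
    [0,0,0],
    [0,0,0],
    [0,0,0],
  ],
)

```text
clock: 15.55
ee_pos: [0.4606, -0.1963, 0.2093]
ee_rot: [0.958, 1.568, 2.413]
ft_force: [0.0, -0.2, -1.6]
gripper_width: 0.319
```

Run:
```python
from h import *
im,d,P=tabs("wrist",.215,(.4,.6,-.3,-.1))
go([.462,-.2008,.212],np.radians(-6.6));print(robot.sense()["ft_force"])
```

```text
o 2630 mean [ 0.4574 -0.195   0.2327] rect [ 458.6 -195.9] [26.5  6.5] 84.4 ztop 0.2406
TCP [ 0.4606 -0.1963  0.2094] slide mm [-2.6 -1.9 -4.3] rot [-0.05  0.09 -0.13]
[-0.17067964  0.14475878 -2.40142821]
```

arm_command(
  slide=[
    [-0.001,0,-0.001],
    [-0.001,0,-0.0015],
    [-0.0006,0,-0.001],
    [0,0,-0.0005],
    [0,0,0],
    [0,0,0],
    [0,0,0],
    [0,0,0],
  ],
  delta_rot=[
    [0,0,0],
    [0,0,0],
    [0,0,0],
    [0,0,0],
    [0,0,0],
    [0,0,0],
    [0,0,0],
    [0,0,0],
  ],
)

```text
clock: 16.27
ee_pos: [0.4609, -0.2013, 0.2136]
ee_rot: [-0.216, 1.57, 1.238]
ft_force: [-0.8, 0.9, -1.1]
gripper_width: 0.321
```

arm_command(
  slide=[
    [0.0007,0,0],
    [0.0006,-0.002,0],
    [0,-0.004,0],
    [0,-0.005,0],
    [0,-0.006,0],
    [0,-0.005,0],
    [0,-0.003,0],
    [0,0,0],
  ],
  delta_rot=[
    [0,0,0],
    [0,0,0],
    [0,0,0],
    [0,0,0],
    [0,0,0],
    [0,0,0],
    [0,0,0],
    [0,0,0],
  ],
)

```text
clock: 16.93
ee_pos: [0.489, -0.2045, 0.212]
ee_rot: [-0.641, 1.57, 0.813]
ft_force: [-0.3, -0.2, -2.1]
gripper_width: 0.325
```

Run:
```python
from h import *
im,d,P=tabs("wrist",.215,(.4,.6,-.3,-.1))
go([.507,-.206,.212],np.radians(-6.6));print(robot.sense()["ft_force"])
```

```text
o 2297 mean [ 0.4859 -0.2023  0.2356] rect [ 486.9 -204. ] [26.5  6.3] 84.7 ztop 0.2435
TCP [ 0.4887 -0.2044  0.212 ] slide mm [ -0.  -18.4   0.6] rot [-0.07  0.05  0.02]
[-0.383118    0.16106672 -1.58388044]
```

arm_command(
  slide=[
    [0,-0.002,0],
    [0,-0.003,0],
    [0,-0.003,0],
    [0,-0.002,0],
    [0,-0.002,0],
    [0,-0.002,0],
    [0,-0.002,0],
    [0,0,0],
  ],
  delta_rot=[
    [0,0,0],
    [0,0,0],
    [0,0,0],
    [0,0,0],
    [0,0,0],
    [0,0,0],
    [0,0,0],
    [0,0,0],
  ],
)

```text
clock: 17.65
ee_pos: [0.5058, -0.2064, 0.2119]
ee_rot: [0.225, 1.57, 1.68]
ft_force: [-0.4, 0.1, -1.9]
gripper_width: 0.321
```

arm_command(
  slide=[
    [0,-0.003,0],
    [0,-0.005,0],
    [0,-0.008,0],
    [0,-0.01,0],
    [0,-0.01,0],
    [0,-0.01,0],
    [0,-0.01,0],
    [0,-0.008,0],
  ],
  delta_rot=[
    [0,0,0],
    [0,0,0],
    [0,0,0],
    [0,0,0],
    [0,0,0],
    [0,0,0],
    [0,0,0],
    [0,0,0],
  ],
)

```text
clock: 18.32
ee_pos: [0.5753, -0.2145, 0.2118]
ee_rot: [0.082, 1.57, 1.536]
ft_force: [-0.8, -0.0, -1.5]
gripper_width: 0.323
```

arm_command(
  slide=[
    [0,-0.004,0],
    [0,-0.002,0],
    [0.001,0,0],
    [0.003,0,0],
    [0.003,0,0],
    [0.002,0,0],
    [0.001,0,0],
    [0,0,0],
  ],
  delta_rot=[
    [0,0,0],
    [0,0,0],
    [0,0,0],
    [0,0,0],
    [0,0,0],
    [0,0,0],
    [0,0,0],
    [0,0,0],
  ],
)

```text
clock: 18.98
ee_pos: [0.5827, -0.2151, 0.1996]
ee_rot: [0.921, 1.569, 2.376]
ft_force: [0.1, -0.6, -1.6]
gripper_width: 0.322
```

arm_command(
  slide=[
    [0.0005,0,0],
    [0.0004,0,0],
    [0.0003,0,0],
    [0.0002,0,0],
    [0,0,0],
    [0,0,0],
    [0,0,0],
    [0,0,0],
  ],
  delta_rot=[
    [0,0,0],
    [0,0,0],
    [0,0,0],
    [0,0,0],
    [0,0,0],
    [0,0,0],
    [0,0,0],
    [0,0,0],
  ],
)

```text
clock: 19.65
ee_pos: [0.5825, -0.2152, 0.1988]
ee_rot: [0.733, 1.569, 2.187]
ft_force: [-0.2, 0.1, -0.4]
gripper_width: 0.322
```

arm_command(
  slide=[
    [0,0,0],
    [0,0,0],
    [0,0,0],
    [0,0,0],
    [-0.01,0,0],
    [-0.02,0,0],
    [-0.03,0,0],
    [-0.03,0,0.02],
  ],
  delta_rot=[
    [0,0,0],
    [0,0,0],
    [0,0,0],
    [0,0,0],
    [0,0,0],
    [0,0,0],
    [0,0,0],
    [0,0,0],
  ],
  gripper=1,
)

```text
clock: 20.32
ee_pos: [0.5817, -0.1965, 0.2872]
ee_rot: [1.37, 1.559, 2.822]
ft_force: [1.3, -0.6, -0.6]
gripper_width: 1.0
```

Run:
```python
from h import *
tabs("top",.206,(.48,.68,-.3,-.1))
go([.576,.2362,.27],np.radians(-14.6));print(robot.sense()["ft_force"])
```

```text
TCP [ 0.5848 -0.1929  0.2941] slide mm [ 25.9  59.  425. ] rot [ 7.86  0.2  -0.19]
[1.55849666 1.29905856 5.4550338 ]
```

arm_command(
  slide=[
    [0,0.006,0.034],
    [0,0.006,0.034],
    [0,0.006,0.034],
    [0,0.006,0.034],
    [0,0.006,0.034],
    [0,0.006,0.034],
    [0,0.006,0.034],
    [0,0.006,0.034],
  ],
  delta_rot=[
    [0.6,0,0],
    [0.6,0,0],
    [0.6,0,0],
    [0.6,0,0],
    [0.6,0,0],
    [0.6,0,0],
    [0.6,0,0],
    [0.6,0,0],
  ],
)

```text
clock: 21.03
ee_pos: [0.5828, 0.0888, 0.3071]
ee_rot: [-1.347, 1.555, 0.012]
ft_force: [0.7, -0.9, 0.4]
gripper_width: 0.999
```

Run:
```python
from h import *
go([.576,.2362,.27],np.radians(-14.6));print(robot.sense()["ft_force"])
tabs("top",.206,(.48,.68,-.3,-.1))
go([.576,.2362,.27],np.radians(-14.6))
```

```text
TCP [0.5828 0.0888 0.3071] slide mm [ 37.   38.3 142.6] rot [2.44 0.21 0.85]
[ 0.67572563 -0.87799699  0.37525414]
w 15 mean [ 0.6346 -0.2285  0.2179] rect [ 635.  -228.3] [6.8 6.9] 2.7 ztop 0.2232
o 27 mean [ 0.5795 -0.2172  0.229 ] rect [ 579.7 -216.7] [23.3  5.2] 83.5 ztop 0.234
TCP [0.583  0.0946 0.3073] slide mm [ 37.7  37.1 136.8] rot [2.5  0.44 0.83]
```

Orange hangs on the spare rod at (0.580, -0.217). On to white.

arm_command(
  slide=[
    [0.004,0.006,0.03],
    [0.004,0.006,0.03],
    [0.004,0.006,0.03],
    [0.004,0.006,0.02],
    [0.004,0.005,0.012],
    [0.004,0.003,0.005],
    [0.003,0,0],
    [0,0,0],
  ],
  delta_rot=[
    [0.6,0.1,0.2],
    [0.6,0.1,0.2],
    [0.6,0.1,0.2],
    [0.6,0,0.2],
    [0,0,0],
    [0,0,0],
    [0,0,0],
    [0,0,0],
  ],
)

```text
clock: 21.75
ee_pos: [0.5807, 0.2344, 0.2845]
ee_rot: [-0.876, 1.563, 0.447]
ft_force: [-0.7, -0.4, -0.8]
gripper_width: 1.002
```

Run:
```python
from h import *
tabs()
go([.576,.2362,.25],np.radians(-14.6));print(robot.sense()["ft_force"])
```

```text
w 1287 mean [0.6255 0.222  0.223 ] rect [593.  231.7] [ 26.5 156.4] 77.3 ztop 0.2453
b 325 mean [0.6079 0.2273 0.2305] rect [608.4 227.5] [26.6  5.8] 74.7 ztop 0.2319
TCP [0.5808 0.2341 0.2848] slide mm [34.7  5.4  0.7] rot [0.37 0.3  0.35]
[-0.50717041  0.10390726  0.00987782]
```

arm_command(
  slide=[
    [0.002,0.003,0.001],
    [0.01,0.001,0],
    [0.013,0,0],
    [0.013,0,0],
    [0.013,0,0],
    [0.013,0,0],
    [0.008,0,0],
    [0.002,0,0],
  ],
  delta_rot=[
    [0.3,0.3,0.3],
    [0,0,0],
    [0,0,0],
    [0,0,0],
    [0,0,0],
    [0,0,0],
    [0,0,0],
    [0,0,0],
  ],
)

```text
clock: 22.47
ee_pos: [0.5774, 0.2296, 0.204]
ee_rot: [-2.379, 1.569, -1.069]
ft_force: [0.8, -0.2, -0.7]
gripper_width: 1.003
```

Run:
```python
from h import *
tabs()
go([.577,.236,.1995],np.radians(-14.6));print(robot.sense()["ft_force"])
```

```text
w 957 mean [0.5668 0.2377 0.2279] rect [549.  243.5] [26.9 66.4] 74.2 ztop 0.2318
b 911 mean [0.6073 0.2267 0.2295] rect [608.1 227.7] [26.8  7. ] 74.7 ztop 0.2316
TCP [0.5772 0.2296 0.204 ] slide mm [4.5 1.9 6.2] rot [-0.32 -0.11  0.06]
[-0.10867421 -0.73044928 -1.45808539]
```

arm_command(
  slide=[
    [0,0.0005,0.003],
    [0,0.0005,0.0025],
    [0.001,0,0.0005],
    [0.002,0,0],
    [0.001,0,0],
    [0,0,0],
    [0,0,0],
    [0,0,0],
  ],
  delta_rot=[
    [-0.2,-0.1,0],
    [-0.1,0,0],
    [0,0,0],
    [0,0,0],
    [0,0,0],
    [0,0,0],
    [0,0,0],
    [0,0,0],
  ],
)

```text
clock: 23.18
ee_pos: [0.5795, 0.2369, 0.2023]
ee_rot: [-1.033, 1.565, 0.283]
ft_force: [0.6, 0.2, 0.2]
gripper_width: 0.997
```

arm_command(
  slide=[
    [0,0,0],
    [0,0,0],
    [0,0,0],
    [0,0,0],
    [0,0,0],
    [0,0,0],
    [0,0,0],
    [0,0,0],
  ],
  delta_rot=[
    [0,0,0],
    [0,0,0],
    [0,0,0],
    [0,0,0],
    [0,0,0],
    [0,0,0],
    [0,0,0],
    [0,0,0],
  ],
  gripper=0,
  grip_force=30,
)

```text
clock: 23.85
ee_pos: [0.5797, 0.2368, 0.2029]
ee_rot: [-1.017, 1.565, 0.299]
ft_force: [0.1, -0.4, 0.1]
gripper_width: 0.321
```

arm_command(
  slide=[
    [-0.002,0,0],
    [-0.003,0,0],
    [-0.003,0,0],
    [-0.003,0,0],
    [-0.002,0,0],
    [-0.0015,0,0],
    [-0.0005,0,0],
    [0,0,0],
  ],
  delta_rot=[
    [0,0,0],
    [0,0,0],
    [0,0,0],
    [0,0,0],
    [0,0,0],
    [0,0,0],
    [0,0,0],
    [0,0,0],
  ],
)

```text
clock: 24.52
ee_pos: [0.5792, 0.2365, 0.219]
ee_rot: [-1.065, 1.566, 0.251]
ft_force: [-0.7, -0.7, -2.5]
gripper_width: 0.322
```

Run:
```python
from h import *
im,d,P=tabs("wrist",.23)
go([.518,.2525,.2188],np.radians(-14.7));print(robot.sense()["ft_force"])
```

```text
w 52 mean [0.5819 0.2474 0.2468] rect [581.9 247.2] [4.7 2.9] 83.7 ztop 0.248
b 366 mean [0.6084 0.2287 0.2308] rect [608.6 228.4] [25.3  5.8] 75.5 ztop 0.2318
TCP [0.5792 0.2365 0.2189] slide mm [-0.1 63.3  0. ] rot [0.1  0.14 0.25]
[ 0.06089923  0.18598162 -1.35941544]
```

arm_command(
  slide=[
    [0,0.002,0],
    [0,0.004,0],
    [0,0.006,0],
    [0,0.007,0],
    [0,0.007,0],
    [0,0.006,0],
    [0,0.004,0],
    [0,0.001,0],
  ],
  delta_rot=[
    [0,0,0],
    [0,0,0],
    [0,0,0],
    [0,0,0],
    [0,0,0],
    [0,0,0],
    [0,0,0],
    [0,0,0],
  ],
)

```text
clock: 25.23
ee_pos: [0.5384, 0.2467, 0.218]
ee_rot: [-1.07, 1.568, 0.246]
ft_force: [0.4, -0.0, -1.2]
gripper_width: 0.315
```

Run:
```python
from h import *
im,d,P=shot("wrist")
T=w2c()
B=(P[...,2]>.226)&(P[...,2]<.26)&(abs(P[...,0]-T[0,3])<.02)&(abs(P[...,1]-T[1,3])<.012)
X=P[B];print(len(X),X.mean(0).round(4),np.percentile(X[:,2],[50,90,98]).round(4))
go([.518,.2525,.2188],np.radians(-14.7));print(robot.sense()["ft_force"])
```

```text
3017 [0.5341 0.2454 0.2401] [0.2416 0.2466 0.2544]
TCP [0.5385 0.2467 0.218 ] slide mm [-0.8 21.3  0.5] rot [0.11 0.09 0.15]
[-1.08038399 -0.54584209 -1.68298637]
```

arm_command(
  slide=[
    [-0.0005,0,0],
    [-0.0003,0.002,0],
    [0,0.003,0],
    [0,0.002,0],
    [0,0.002,0],
    [0,0.002,0],
    [0,0.001,0],
    [0,0,0],
  ],
  delta_rot=[
    [0,0,0.1],
    [0,0,0],
    [0,0,0],
    [0,0,0],
    [0,0,0],
    [0,0,0],
    [0,0,0],
    [0,0,0],
  ],
)

```text
clock: 25.95
ee_pos: [0.5265, 0.25, 0.2191]
ee_rot: [-0.701, 1.568, 0.615]
ft_force: [-0.1, -0.2, -1.1]
gripper_width: 0.323
```

arm_command(
  slide=[
    [0,0.001,0],
    [0,0.002,0],
    [0,0.002,0],
    [0,0.002,0],
    [0,0.001,0],
    [0,0,0],
    [0,0,0],
    [0,0,0],
  ],
  delta_rot=[
    [0,0,0],
    [0,0,0],
    [0,0,0],
    [0,0,0],
    [0,0,0],
    [0,0,0],
    [0,0,0],
    [0,0,0],
  ],
)

```text
clock: 26.62
ee_pos: [0.5179, 0.2522, 0.2191]
ee_rot: [-0.727, 1.568, 0.589]
ft_force: [-1.0, 0.5, -1.5]
gripper_width: 0.318
```

Free so far; continue off the end.

arm_command(
  slide=[
    [0,0.002,0],
    [0,0.003,0],
    [0,0.003,0],
    [0,0.003,0],
    [0,0.003,0],
    [0,0.003,0],
    [0,0.004,0],
    [0,0.005,0],
  ],
  delta_rot=[
    [0,0,0],
    [0,0,0],
    [0,0,0],
    [0,0,0],
    [0,0,0],
    [0,0,0],
    [0,0,0],
    [0,0,0],
  ],
)

```text
clock: 27.28
ee_pos: [0.491, 0.2592, 0.219]
ee_rot: [-0.76, 1.568, 0.556]
ft_force: [0.8, 0.2, -0.8]
gripper_width: 0.314
```

arm_command(
  slide=[
    [-0.008,0.008,0],
    [-0.008,0.006,-0.012],
    [0,0,-0.025],
    [0,0,-0.033],
    [0,-0.004,-0.033],
    [0,-0.006,-0.033],
    [0,-0.006,-0.033],
    [0,-0.006,-0.033],
  ],
  delta_rot=[
    [0,0,0],
    [-0.6,0,0],
    [-0.6,0,0],
    [-0.6,0,0],
    [-0.6,0,0],
    [-0.6,0,0],
    [-0.6,0,0],
    [-0.6,0,0],
  ],
)

```text
clock: 27.95
ee_pos: [0.4495, 0.0623, 0.239]
ee_rot: [-0.677, 1.563, 0.725]
ft_force: [1.1, -1.0, -0.9]
gripper_width: 0.316
```

Run:
```python
from h import *
go([.462,-.2008,.225],np.radians(-6.6));print(robot.sense()["ft_force"])
```

```text
TCP [0.4495 0.0623 0.239 ] slide mm [  12.7  -56.6 -257.4] rot [-3.09  0.34  0.29]
[ 1.06585811 -0.969284   -0.88180545]
```

arm_command(
  slide=[
    [0,-0.006,-0.036],
    [0,-0.006,-0.036],
    [0,-0.006,-0.036],
    [0,-0.006,-0.036],
    [0,-0.006,-0.036],
    [0,-0.006,-0.034],
    [0.001,-0.005,-0.024],
    [0.002,-0.003,-0.01],
  ],
  delta_rot=[
    [-0.6,0,0],
    [-0.6,0,0],
    [-0.6,0,0],
    [-0.6,0.1,0.1],
    [-0.4,0.1,0.1],
    [0,0,0],
    [0,0,0],
    [0,0,0],
  ],
)

```text
clock: 28.62
ee_pos: [0.4551, -0.2019, 0.2422]
ee_rot: [-1.515, 1.56, -0.061]
ft_force: [-0.3, 0.5, -1.6]
gripper_width: 0.318
```

```bash
cat >> h.py <<'E'
def held():
    im,d,P=shot("wrist");T=w2c()
    L=(P-T[:3,3])@T[:3,:3]   # tool coords
    B=(L[...,0]<-.018)&(L[...,0]>-.05)&(abs(L[...,1]+.0)<.012)&(abs(L[...,2])<.0125)
    X=L[B];c=X[X[:,0]<np.percentile(X[:,0],2)+.002]
    print("held n",len(X),"tab top above TCP",-np.percentile(X[:,0],[1,2,5]).round(4),"top edge mean(tool)",c.mean(0).round(4));return im
E
python3 - <<'E'
from h import *
held()
go([.462,-.2008,.2148],np.radians(-6.6));print(robot.sense()["ft_force"])
E
```

```text
held n 1782 tab top above TCP [0.0294 0.0291 0.0289] top edge mean(tool) [-0.0282  0.0019 -0.0002]
TCP [ 0.4554 -0.2023  0.2418] slide mm [27.  -6.1  2.3] rot [-0.12  0.01  0.62]
[ 1.09336778 -1.87470307 -0.79824239]
```

arm_command(
  slide=[
    [0.003,0,0.0005],
    [0.005,0,0.001],
    [0.005,0,0.0005],
    [0.004,0,0],
    [0.004,0,0],
    [0.002,0,0],
    [0.001,0,0],
    [0,0,0],
  ],
  delta_rot=[
    [0,0,0.4],
    [0,0,0.2],
    [0,0,0],
    [0,0,0],
    [0,0,0],
    [0,0,0],
    [0,0,0],
    [0,0,0],
  ],
)

```text
clock: 29.33
ee_pos: [0.4548, -0.1936, 0.215]
ee_rot: [0.844, 1.566, 2.301]
ft_force: [-0.2, 0.1, -1.6]
gripper_width: 0.318
```

Run:
```python
from h import *
go([.462,-.2008,.2145],np.radians(-6.6));print(robot.sense()["ft_force"])
```

```text
TCP [ 0.4548 -0.1936  0.215 ] slide mm [ 0.5 -8.  -6.4] rot [ 0.09  0.17 -0.19]
[-0.23235376  0.14571251 -1.63094047]
```

Align sideways, then advance.

arm_command(
  slide=[
    [0.0003,0,-0.002],
    [0.0002,0,-0.0025],
    [0,-0.001,-0.0015],
    [0,-0.002,0],
    [0,-0.004,0],
    [0,-0.005,0],
    [0,-0.005,0],
    [0,-0.002,0],
  ],
  delta_rot=[
    [0,0.1,-0.1],
    [0,0,0],
    [0,0,0],
    [0,0,0],
    [0,0,0],
    [0,0,0],
    [0,0,0],
    [0,0,0],
  ],
)

```text
clock: 30.0
ee_pos: [0.4751, -0.203, 0.2153]
ee_rot: [-0.92, 1.57, 0.536]
ft_force: [0.0, -0.3, -1.3]
gripper_width: 0.32
```

Run:
```python
from h import *
held()
go([.507,-.206,.2145],np.radians(-6.6));print(robot.sense()["ft_force"])
```

```text
held n 1734 tab top above TCP [0.0288 0.0287 0.0285] top edge mean(tool) [-0.0278  0.0018  0.0001]
TCP [ 0.4753 -0.203   0.2154] slide mm [  0.9 -31.8   0.6] rot [0.06 0.02 0.04]
[ 0.50368584 -0.51568236 -1.19756978]
```

arm_command(
  slide=[
    [0.0006,0,0],
    [0.0002,-0.002,0],
    [0,-0.003,0],
    [0,-0.003,0],
    [0,-0.003,0],
    [0,-0.003,0],
    [0,-0.001,0],
    [0,0,0],
  ],
  delta_rot=[
    [0,0,0],
    [0,0,0],
    [0,0,0],
    [0,0,0],
    [0,0,0],
    [0,0,0],
    [0,0,0],
    [0,0,0],
  ],
)

```text
clock: 30.72
ee_pos: [0.4919, -0.2047, 0.2141]
ee_rot: [0.019, 1.57, 1.476]
ft_force: [0.5, -0.3, 0.2]
gripper_width: 0.32
```

arm_command(
  slide=[
    [-0.0003,-0.001,0],
    [0,-0.002,0],
    [0,-0.002,0],
    [0,-0.002,0],
    [0,-0.002,0],
    [0,-0.002,0],
    [0,-0.002,0],
    [0,0,0],
  ],
  delta_rot=[
    [0,0,0],
    [0,0,0],
    [0,0,0],
    [0,0,0],
    [0,0,0],
    [0,0,0],
    [0,0,0],
    [0,0,0],
  ],
)

```text
clock: 31.38
ee_pos: [0.5061, -0.2063, 0.2145]
ee_rot: [0.135, 1.57, 1.592]
ft_force: [0.5, 0.1, -1.2]
gripper_width: 0.319
```

arm_command(
  slide=[
    [0,-0.002,0],
    [0,-0.003,0],
    [0,-0.004,0],
    [0,-0.006,0],
    [0,-0.007,0],
    [0,-0.006,0],
    [0,-0.004,0],
    [0,-0.002,0],
  ],
  delta_rot=[
    [0,0,0],
    [0,0,0],
    [0,0,0],
    [0,0,0],
    [0,0,0],
    [0,0,0],
    [0,0,0],
    [0,0,0],
  ],
)

```text
clock: 32.05
ee_pos: [0.5436, -0.2106, 0.2144]
ee_rot: [-0.131, 1.57, 1.326]
ft_force: [0.5, -0.0, -1.5]
gripper_width: 0.319
```

arm_command(
  slide=[
    [0.001,0,0],
    [0.003,0,0],
    [0.003,0,0],
    [0.003,0,0],
    [0.001,0,0],
    [0.001,0,0],
    [0.0005,0,0],
    [0,0,0],
  ],
  delta_rot=[
    [0,0,0],
    [0,0,0],
    [0,0,0],
    [0,0,0],
    [0,0,0],
    [0,0,0],
    [0,0,0],
    [0,0,0],
  ],
)

```text
clock: 32.72
ee_pos: [0.5434, -0.2104, 0.2001]
ee_rot: [0.857, 1.57, 2.314]
ft_force: [-0.4, 0.5, -0.3]
gripper_width: 0.319
```

arm_command(
  slide=[
    [0.0003,0,0],
    [0.0003,0,0],
    [0.0003,0,0],
    [0,0,0],
    [0,0,0],
    [0,0,0],
    [0,0,0],
    [0,0,0],
  ],
  delta_rot=[
    [0,0,0],
    [0,0,0],
    [0,0,0],
    [0,0,0],
    [0,0,0],
    [0,0,0],
    [0,0,0],
    [0,0,0],
  ],
)

```text
clock: 33.38
ee_pos: [0.5434, -0.2104, 0.2]
ee_rot: [0.172, 1.57, 1.629]
ft_force: [-0.2, -0.2, 0.2]
gripper_width: 0.319
```

Resting on the rod. Release, rise, go back to the blue one.

arm_command(
  slide=[
    [0,0,0],
    [0,0,0],
    [0,0,0],
    [0,0,0],
    [-0.01,0,0],
    [-0.02,0,0],
    [-0.03,0,0],
    [-0.02,0,0.02],
  ],
  delta_rot=[
    [0,0,0],
    [0,0,0],
    [0,0,0],
    [0,0,0],
    [0,0,0],
    [0,0,0],
    [0,0,0],
    [0,0,0],
  ],
  gripper=1,
)

```text
clock: 34.05
ee_pos: [0.5432, -0.1918, 0.2794]
ee_rot: [1.39, 1.562, 2.845]
ft_force: [0.6, 0.5, 0.4]
gripper_width: 0.998
```

arm_command(
  slide=[
    [0,0.004,0.034],
    [0,0.004,0.034],
    [0,0.004,0.034],
    [0,0.003,0.034],
    [0,0.003,0.034],
    [0,0.002,0.034],
    [0,0.002,0.034],
    [0,0.0,0.034],
  ],
  delta_rot=[
    [0.6,0,0],
    [0.6,0,0],
    [0.6,0,0],
    [0.6,0,0],
    [0.6,0,0],
    [0.6,0,0],
    [0.6,0,0],
    [0.6,0,0],
  ],
)

```text
clock: 34.72
ee_pos: [0.5671, 0.0863, 0.2944]
ee_rot: [-1.508, 1.561, -0.148]
ft_force: [0.5, 0.0, -0.1]
gripper_width: 0.998
```

Run:
```python
from h import *
im,d,P=tabs("top",.206,(.48,.62,-.3,-.1))
robot.camera
im2,_,_=shot("scene");save("s2",cv2.resize(im2[200:400,180:400],None,fx=3,fy=3,interpolation=cv2.INTER_CUBIC))
go([.608,.2282,.265],np.radians(-14.6));print(robot.sense()["ft_force"])
```

```text
o 33 mean [ 0.5796 -0.2161  0.2294] rect [ 579.7 -215.3] [25.1  5.4] 84.5 ztop 0.2346
TCP [0.5682 0.089  0.2944] slide mm [ 29.8 -10.  144.3] rot [2.72 0.16 0.58]
[-0.62504573 -1.35434271 -0.38265793]
```

View pics/s2.png

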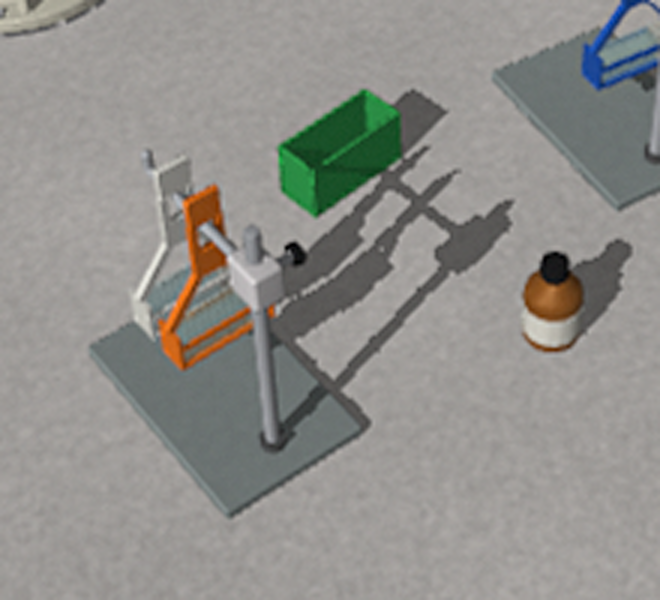

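arm_command(
  slide=[
    [0.002,-0.002,0.03],
    [0.002,-0.002,0.03],
    [0.004,-0.002,0.028],
    [0.004,-0.002,0.02],
    [0.004,-0.001,0.012],
    [0.003,0,0.005],
    [0.002,0,0],
    [0,0,0],
  ],
  delta_rot=[
    [0.6,0.1,0.2],
    [0.6,0.1,0.2],
    [0.6,0,0.2],
    [0.6,0,0],
    [0.3,0,0],
    [0,0,0],
    [0,0,0],
    [0,0,0],
  ],
)

```text
clock: 35.48
ee_pos: [0.6064, 0.2121, 0.2771]
ee_rot: [-2.151, 1.567, -0.834]
ft_force: [-0.2, -1.4, 0.2]
gripper_width: 0.999
```

Run:
```python
from h import *
tabs()
go([.606,.2285,.22],np.radians(-14.6));print(robot.sense()["ft_force"])
```

```text
w 1163 mean [0.6386 0.218  0.2205] rect [592.3 229.6] [ 23.2 155.4] 77.7 ztop 0.2454
b 413 mean [0.608  0.2274 0.2305] rect [608.4 227.5] [26.3  5.6] 73.7 ztop 0.2319
TCP [0.6064 0.2119 0.2774] slide mm [57.3  4.7 16.1] rot [ 0.04 -0.11  0.19]
[ 0.08528885 -1.39555717  0.13696644]
```

arm_command(
  slide=[
    [0,0.001,0.004],
    [0,0.001,0.006],
    [0.003,0.001,0.004],
    [0.01,0,0.001],
    [0.012,0,0],
    [0.012,0,0],
    [0.008,0,0],
    [0.002,0,0],
  ],
  delta_rot=[
    [0,0,0.2],
    [0,0,0],
    [0,0,0],
    [0,0,0],
    [0,0,0],
    [0,0,0],
    [0,0,0],
    [0,0,0],
  ],
)

```text
clock: 36.2
ee_pos: [0.607, 0.2247, 0.2269]
ee_rot: [-2.873, 1.569, -1.56]
ft_force: [-0.6, 0.0, -0.1]
gripper_width: 0.999
```

Run:
```python
from h import *
tabs()
go([.606,.2285,.202],np.radians(-14.6));print(robot.sense()["ft_force"])
```

```text
w 1719 mean [0.6359 0.219  0.2194] rect [592.3 229.3] [ 23.8 156.5] 78.0 ztop 0.2454
b 677 mean [0.6081 0.2275 0.2305] rect [608.3 227.8] [26.5  6.5] 75.3 ztop 0.2318
TCP [0.6068 0.2246 0.2268] slide mm [24.7  1.7  3.6] rot [-0.15 -0.14 -0.  ]
[ 0.3162668  -0.50131495 -0.8007894 ]
```

arm_command(
  slide=[
    [0.001,0.0005,0.0015],
    [0.004,0.0005,0.0015],
    [0.006,0,0.0005],
    [0.006,0,0],
    [0.004,0,0],
    [0.001,0,0],
    [0,0,0],
    [0,0,0],
  ],
  delta_rot=[
    [-0.1,-0.1,0],
    [0,0,0],
    [0,0,0],
    [0,0,0],
    [0,0,0],
    [0,0,0],
    [0,0,0],
    [0,0,0],
  ],
)

```text
clock: 36.92
ee_pos: [0.6071, 0.2287, 0.2026]
ee_rot: [-2.056, 1.57, -0.741]
ft_force: [0.4, -0.6, 0.2]
gripper_width: 1.001
```

arm_command(
  slide=[
    [0,0,0],
    [0,0,0],
    [0,0,0],
    [0,0,0],
    [0,0,0],
    [0,0,0],
    [0,0,0],
    [0,0,0],
  ],
  delta_rot=[
    [0,0,0],
    [0,0,0],
    [0,0,0],
    [0,0,0],
    [0,0,0],
    [0,0,0],
    [0,0,0],
    [0,0,0],
  ],
  gripper=0,
  grip_force=30,
)

```text
clock: 37.58
ee_pos: [0.6077, 0.2288, 0.2039]
ee_rot: [-1.171, 1.569, 0.144]
ft_force: [0.3, 0.5, -0.0]
gripper_width: 0.318
```

arm_command(
  slide=[
    [-0.002,0,0],
    [-0.003,0,0],
    [-0.003,0,0],
    [-0.003,0,0],
    [-0.002,0,0],
    [-0.0015,0,0],
    [-0.0005,0,0],
    [0,0,0],
  ],
  delta_rot=[
    [0,0,0],
    [0,0,0],
    [0,0,0],
    [0,0,0],
    [0,0,0],
    [0,0,0],
    [0,0,0],
    [0,0,0],
  ],
)

```text
clock: 38.25
ee_pos: [0.6074, 0.2287, 0.2203]
ee_rot: [-1.249, 1.569, 0.066]
ft_force: [-0.3, 0.4, -1.3]
gripper_width: 0.32
```

Run:
```python
from h import *
held()
go([.518,.2525,.2184],np.radians(-14.7));print(robot.sense()["ft_force"])
```

```text
held n 1602 tab top above TCP [0.028  0.0279 0.0276] top edge mean(tool) [-0.0269 -0.0007 -0.    ]
TCP [0.6074 0.2287 0.2202] slide mm [ 1.7 92.5  0.4] rot [0.06 0.03 0.08]
[ 0.28963697  0.00694326 -1.25890568]
```

arm_command(
  slide=[
    [0.0005,0.002,0],
    [0,0.006,0],
    [0,0.009,0],
    [0,0.011,0],
    [0,0.011,0],
    [0,0.009,0],
    [0,0.006,0],
    [0,0.002,0],
  ],
  delta_rot=[
    [0,0,0],
    [0,0,0],
    [0,0,0],
    [0,0,0],
    [0,0,0],
    [0,0,0],
    [0,0,0],
    [0,0,0],
  ],
)

```text
clock: 38.97
ee_pos: [0.5459, 0.2441, 0.2187]
ee_rot: [2.322, 1.57, -2.646]
ft_force: [0.7, -0.2, -0.3]
gripper_width: 0.321
```

Run:
```python
from h import *
go([.518,.2525,.2196],np.radians(-14.7));print(robot.sense()["ft_force"])
```

```text
TCP [0.5459 0.2441 0.2187] slide mm [-0.9 29.1  1.1] rot [ 0.06 -0.04 -0.04]
[ 0.7094068  -0.21247034 -0.29986043]
```

arm_command(
  slide=[
    [-0.0005,0.001,0.0005],
    [-0.0004,0.003,0.0005],
    [0,0.003,0],
    [0,0.003,0],
    [0,0.003,0],
    [0,0.002,0],
    [0,0.001,0],
    [0,0,0],
  ],
  delta_rot=[
    [0,0,0],
    [0,0,0],
    [0,0,0],
    [0,0,0],
    [0,0,0],
    [0,0,0],
    [0,0,0],
    [0,0,0],
  ],
)

```text
clock: 39.63
ee_pos: [0.5294, 0.2499, 0.2202]
ee_rot: [-1.372, 1.57, -0.057]
ft_force: [-0.1, -0.3, -1.2]
gripper_width: 0.317
```

arm_command(
  slide=[
    [0.0003,0,0],
    [0.0002,0.001,0],
    [0,0.002,0],
    [0,0.002,0],
    [0,0.002,0],
    [0,0.002,0],
    [0,0.001,0],
    [0,0,0],
  ],
  delta_rot=[
    [0,0,0],
    [0,0,0],
    [0,0,0],
    [0,0,0],
    [0,0,0],
    [0,0,0],
    [0,0,0],
    [0,0,0],
  ],
)

```text
clock: 40.3
ee_pos: [0.519, 0.2525, 0.2194]
ee_rot: [-1.685, 1.57, -0.37]
ft_force: [0.3, -0.9, -1.5]
gripper_width: 0.319
```

arm_command(
  slide=[
    [0,0.002,0],
    [0,0.003,0],
    [0,0.003,0],
    [0,0.003,0],
    [0,0.003,0],
    [0,0.003,0],
    [0,0.004,0],
    [0,0.005,0],
  ],
  delta_rot=[
    [0,0,0],
    [0,0,0],
    [0,0,0],
    [0,0,0],
    [0,0,0],
    [0,0,0],
    [0,0,0],
    [0,0,0],
  ],
)

```text
clock: 40.97
ee_pos: [0.4919, 0.2596, 0.2195]
ee_rot: [-1.378, 1.57, -0.064]
ft_force: [-0.4, -0.1, -0.7]
gripper_width: 0.318
```

arm_command(
  slide=[
    [0,0.008,0],
    [0,0.006,-0.008],
    [0,0,-0.018],
    [0,0,-0.024],
    [0,-0.003,-0.028],
    [0,-0.004,-0.028],
    [0,-0.004,-0.028],
    [0,-0.004,-0.028],
  ],
  delta_rot=[
    [0,0,0],
    [-1.3,0,0],
    [-1.3,0,0],
    [-1.3,0,0],
    [-1.3,0,0],
    [-1.3,0,0],
    [-1.3,0,0],
    [-1.3,0,0],
  ],
)

```text
clock: 41.63
ee_pos: [0.4587, 0.1029, 0.2192]
ee_rot: [-0.344, 1.568, 1.145]
ft_force: [0.7, 0.1, -1.3]
gripper_width: 0.32
```

Run:
```python
from h import *
go([.464,.0165,.205],np.radians(.5));print(robot.sense()["ft_force"])
```

```text
TCP [0.4587 0.1029 0.2192] slide mm [ 14.  -12.4 -85.7] rot [-5.21  0.16  0.06]
[ 0.71696125  0.11411913 -1.30430194]
```

arm_command(
  slide=[
    [0,-0.002,-0.02],
    [0,-0.002,-0.018],
    [0,-0.001,-0.015],
    [0,-0.001,-0.01],
    [0,0,-0.006],
    [0,0,-0.002],
    [0,0,0],
    [0,0,0],
  ],
  delta_rot=[
    [-1.2,0,0],
    [-1.2,0,0],
    [-1.2,0,0],
    [-1,0,0],
    [-0.5,0,0],
    [0,0,0],
    [0,0,0],
    [0,0,0],
  ],
)

```text
clock: 42.3
ee_pos: [0.457, 0.0256, 0.2196]
ee_rot: [-0.766, 1.568, 0.812]
ft_force: [0.1, -0.0, -1.6]
gripper_width: 0.318
```

Run:
```python
from h import *
for c in("wrist","top"):
    im,d,P=shot(c);i=im.astype(int)
    g=(i[...,1]>i[...,0]+25)&(i[...,1]>i[...,2]+20)&(P[...,2]>.049)&(P[...,2]<.062)
    X=P[g];print(c,len(X),X.mean(0).round(4),cv2.minAreaRect(X[:,:2].astype(np.float32)*1000))
    b=(i[...,2]>i[...,0]+45)&(P[...,2]>.09)&(P[...,2]<.15)&(abs(P[...,0]-.464)<.06)
    if b.sum()>20: print("blue basket",cv2.minAreaRect(P[b][:,:2].astype(np.float32)*1000))
    if c=="wrist": save("w4",im)
go([.464,.0165,.2],np.radians(.5));print(robot.sense()["ft_force"])
```

```text
wrist 884 [0.4477 0.0102 0.0542] ((462.9219665527344, 16.655746459960938), (44.022335052490234, 103.01544952392578), 0.7062463164329529)
blue basket ((458.04376220703125, 25.219175338745117), (26.612117767333984, 85.20433807373047), 0.19130635261535645)
top 0 [nan nan nan] ((0.0, 0.0), (0.0, 0.0), 0.0)
TCP [0.4571 0.0258 0.2196] slide mm [19.6 -6.8 -9.4] rot [-0.03  0.11  0.11]
[-0.22695731 -0.39074233 -1.55315873]<stdin>:5: RuntimeWarning: Mean of empty slice.
  ret = um.true_divide(
```

View pics/w4.png

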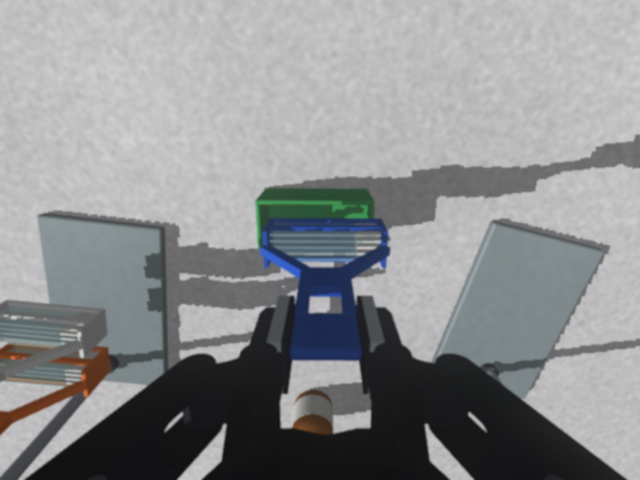

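arm_command(
  slide=[
    [0,-0.001,-0.002],
    [0,-0.002,-0.003],
    [0,-0.001,-0.002],
    [0.002,-0.0005,-0.0005],
    [0.005,0,0],
    [0.006,0,0],
    [0.005,0,0],
    [0.002,0,0],
  ],
  delta_rot=[
    [0,0.1,0.1],
    [0,0,0],
    [0,0,0],
    [0,0,0],
    [0,0,0],
    [0,0,0],
    [0,0,0],
    [0,0,0],
  ],
)

```text
clock: 43.07
ee_pos: [0.4626, 0.0192, 0.1977]
ee_rot: [-1.024, 1.57, 0.557]
ft_force: [-0.5, 0.0, -2.0]
gripper_width: 0.318
```

Run:
```python
from h import *
go([.4625,.0168,.19],np.radians(.5));print(robot.sense()["ft_force"])
```

```text
TCP [0.4626 0.0192 0.1977] slide mm [ 7.7  0.1 -2.4] rot [0.08 0.02 0.03]
[-0.52981     0.00429069 -1.99492344]
```

arm_command(
  slide=[
    [0.001,0,-0.0015],
    [0.004,0,-0.001],
    [0.007,0,0],
    [0.009,0,0],
    [0.009,0,0],
    [0.008,0,0],
    [0.004,0,0],
    [0.001,0,0],
  ],
  delta_rot=[
    [0,0,0],
    [0,0,0],
    [0,0,0],
    [0,0,0],
    [0,0,0],
    [0,0,0],
    [0,0,0],
    [0,0,0],
  ],
)

```text
clock: 43.73
ee_pos: [0.4616, 0.0164, 0.1488]
ee_rot: [1.377, 1.569, 2.958]
ft_force: [-0.4, -0.2, -2.1]
gripper_width: 0.319
```

Run:
```python
from h import *
go([.4625,.0168,.125],np.radians(.5));print(robot.sense()["ft_force"])
```

```text
TCP [0.4616 0.0164 0.1488] slide mm [23.8 -0.9  0.4] rot [ 0.07  0.02 -0.09]
[-0.37359919 -0.21117973 -2.0761978 ]
```

arm_command(
  slide=[
    [0.002,-0.001,0],
    [0.004,0,0],
    [0.005,0,0],
    [0.005,0,0],
    [0.003,0,0],
    [0.001,0,0],
    [0.0005,0,0],
    [0,0,0],
  ],
  delta_rot=[
    [0,0,0],
    [0,0,0],
    [0,0,0],
    [0,0,0],
    [0,0,0],
    [0,0,0],
    [0,0,0],
    [0,0,0],
  ],
)

```text
clock: 44.4
ee_pos: [0.463, 0.0165, 0.126]
ee_rot: [1.346, 1.569, 2.926]
ft_force: [-0.8, -0.3, -1.5]
gripper_width: 0.319
```

arm_command(
  slide=[
    [0.0006,0,0],
    [0.0006,0,0],
    [0.0005,0,0],
    [0.0004,0,0],
    [0.0003,0,0],
    [0,0,0],
    [0,0,0],
    [0,0,0],
  ],
  delta_rot=[
    [0,0,0],
    [0,0,0],
    [0,0,0],
    [0,0,0],
    [0,0,0],
    [0,0,0],
    [0,0,0],
    [0,0,0],
  ],
)

```text
clock: 45.07
ee_pos: [0.4636, 0.0165, 0.1241]
ee_rot: [-0.053, 1.57, 1.527]
ft_force: [0.7, 0.1, -1.6]
gripper_width: 0.316
```

arm_command(
  slide=[
    [0.0004,0,0],
    [0.0004,0,0],
    [0.0003,0,0],
    [0.0003,0,0],
    [0,0,0],
    [0,0,0],
    [0,0,0],
    [0,0,0],
  ],
  delta_rot=[
    [0,0,0],
    [0,0,0],
    [0,0,0],
    [0,0,0],
    [0,0,0],
    [0,0,0],
    [0,0,0],
    [0,0,0],
  ],
)

```text
clock: 45.73
ee_pos: [0.4647, 0.0164, 0.1239]
ee_rot: [-1.488, 1.568, 0.093]
ft_force: [0.1, -0.2, 1.4]
gripper_width: 0.318
```

On the floor. Release and rise clear.

arm_command(
  slide=[
    [0,0,0],
    [0,0,0],
    [0,0,0],
    [0,0,0],
    [0,0,0],
    [-0.005,0,0],
    [-0.01,0,0],
    [-0.02,0,0],
  ],
  delta_rot=[
    [0,0,0],
    [0,0,0],
    [0,0,0],
    [0,0,0],
    [0,0,0],
    [0,0,0],
    [0,0,0],
    [0,0,0],
  ],
  gripper=1,
)

```text
clock: 46.4
ee_pos: [0.462, 0.0164, 0.1572]
ee_rot: [1.528, 1.566, 3.109]
ft_force: [-0.1, 0.6, -0.1]
gripper_width: 1.001
```

arm_command(
  slide=[
    [-0.025,0,0],
    [-0.03,0,0],
    [-0.03,0,0],
    [-0.03,0,0],
    [-0.02,0.01,0],
    [0,0.02,0],
    [0,0.02,0],
    [0,0.0,0],
  ],
  delta_rot=[
    [0,0,0],
    [0,0,0],
    [0,0,0],
    [0,0,0],
    [0,0,0],
    [0,0,0],
    [0,0,0],
    [0,0,0],
  ],
)

```text
clock: 47.07
ee_pos: [0.4121, 0.0159, 0.3107]
ee_rot: [-1.493, 1.565, 0.087]
ft_force: [0.1, -0.6, 0.3]
gripper_width: 1.0
```

Run:
```python
from h import *
s=robot.sense();print(s["ee_pos"],s["ft_force"],s["gripper_width"],s["clock"])
im,d,P=shot("scene");i=im.astype(int);save("s3",cv2.resize(im[120:420,100:500],None,fx=1.9,fy=1.9,interpolation=cv2.INTER_CUBIC))
n=(abs(P[...,0]-.465)<.05)&(abs(P[...,1]-.016)<.07)
b=n&(i[...,2]>i[...,0]+45)&(i[...,2]>i[...,1]+15);X=P[b]
t=X[X[:,2]>.125];print("blue top z",np.percentile(X[:,2],98),"tab",t.mean(0),"low",X[X[:,2]<.1].mean(0))
g=n&(i[...,1]>i[...,0]+25)&(i[...,1]>i[...,2]+20)&(P[...,2]>.05)&(P[...,2]<.062)
print("dish",cv2.minAreaRect(P[g][:,:2].astype(np.float32)*1000))
tabs("scene",.206,(.48,.62,-.3,-.1))
```

```text
[0.41210452 0.01588283 0.31068939] [ 0.12600699 -0.63624649  0.32383758] 0.9999218580328136 47.0667
blue top z 0.15318760925121838 tab [0.46672958 0.0135564  0.1424853 ] low [0.46433565 0.01083044 0.07131359]
dish ((464.278076171875, 16.22158432006836), (107.18907928466797, 51.75133514404297), 89.09190368652344)
o 116 mean [ 0.5819 -0.2168  0.2219] rect [ 581.1 -215.4] [28.6 10.6] 84.9 ztop 0.2323
```

View pics/s3.png

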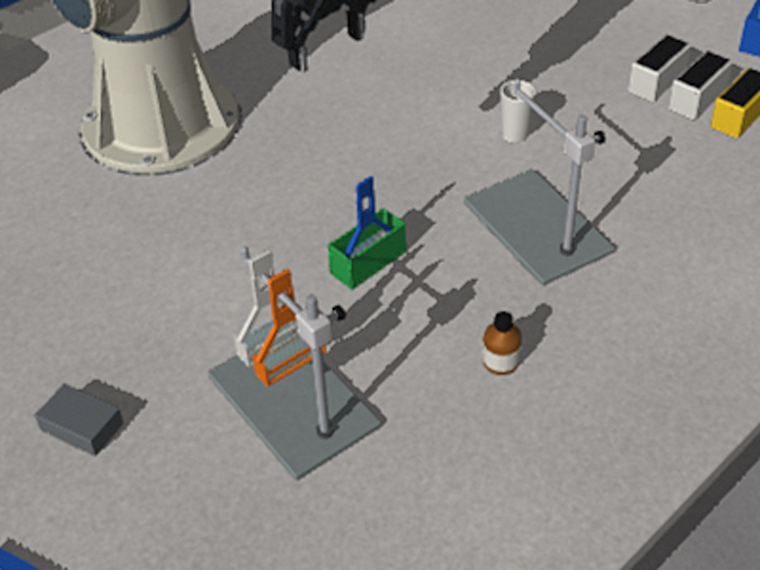

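Blue stands upright in the dish (tab at 366,190; top z about 0.152). White and orange hang on the spare hook, the gripper is clear, and bottle, jar and box are where they were.

```bash
python3 -c "
from bench import robot
print(robot.close_job())"
```

```text
the job is handed in; nothing more can be done
None
```

I moved the orange carrier and then the white one to the spare hook, stood the blue one in the green dish, and handed the job in at about 47 s. The hand-in reports no verdict.

- **Feeling the hook:** I touched the top of the spare hook's end with closed fingers and felt it at z ≈ 0.214 m, about 4 mm low. The depth image had suggested the same. That touch itself pressed about 10 N, with no carrier held.
- **Passing the hook ends:** All five passes over an upturned end stayed near the carrier's own weight, with no clear contact. Force is only read at the end of each call, so short peaks in between would not show.
- **Last checks:**
  - Blue stands upright in the dish, its top at z ≈ 0.153 m against 0.152 expected.
  - White and orange hang upright on the spare hook behind its end. White was confirmed by eye only, as my colour filter did not pick it up there.
  - Bottle, jar and slide box look unmoved by eye.
  - The gripper is open and touching nothing.
- **One mistake:** My first move was given in mm instead of m. It was held to the per-row limit in the intended direction, and nothing was touched.

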